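# Put the driver away in its case and latch the lid tight

### The arm

A 6-joint arm with a two-finger parallel gripper is mounted at the origin on a cart in front of the work surface, level with it; the furniture and walls round the work are solid. World frame = base frame: x ahead of the robot, y to its left, z up, the work surface at z = 0. Lengths are in m, angles in rad, forces in N, time in s.
With the tool pointing down it reaches from about 0.35 to 0.875 m from the base axis. Payload 15.5 kg.
Tool frame: the origin (TCP) lies at the very end of the fingers, on their centre line; the grasp point (between the pads) lies 19 mm behind it; z points along the fingers, y is the line along which they close (so a half turn about z gives the same grasp; the last joint's range is limited). The gripper opens to 85 mm and grips with 20 to 120 N. Pads are 22 mm wide; open, the fingers measure 114 mm over their backs; the gripper's body (76 mm by 85 mm) begins 54 mm behind the grasp point. The pads swing forward as they close: fully open they stand 13 mm farther back than shut.
Start: joints at [-0.096, 0.494, 1.345, -0, 1.302, -0.096], TCP at [0.625, 0, 0.197] pointing down, gripper open.
Joint ranges: [-2.91, 2.91], [-0.82, 2.16], [0.22, 2.67], [-1.22, 4.37], [0.12, 2.79], [-3.08, 3.08]. Speed limits (rad/s): [1.89, 1.89, 2.57, 3.01, 3.01, 3.01].

### API

Orientations are given as a 3x3 rotation matrix whose columns are the frame's x, y, z axes.
In Python, from bench import * gives the robot as it stands.
- The arm moves only by the tool drive_tool, never from a script. Its argument "series" is a list of rows, each an object of numbers: "tx", "ty", "tz": the shift along the tool's x, y, z in mm; "wx", "wy", "wz": the turn, a rotation vector about the tool's x, y, z in rad; "gripper": the closure, from 0 (fully open) to 1 (shut). A call has exactly 5 rows; each row shifts and turns the commanded pose from where the row before left it, along the tool's axes as they then stand; what a row does not reach is not made up. A row lasts 1/10 s, in which the tool goes at most 50 mm and 8.59 degrees, less where a joint would pass 70% of its speed; a pose out of reach is approached as far as the arm can. A call with a gripper value outside its range is refused whole. The fingers move at their own pace and stop on an object; "newtons" is the grip in N (left out, the last holds). Time passes only in rows, so rows that do not move let the fingers close, or fill a call up. It gives the time, the measured TCP pose, the force, the opening and the grip force at its end, in the units of the state.
- observe(): the state, without advancing time (a new reading comes with each control period).
- grab_frame(name): name is "scene" or "side" or "wrist"; returns a dict with "image" (480x640x3 uint8, blue, green, red), "fx", "fy", "cx", "cy" (pixels), "extrinsics" (4x4, takes a point from world to camera coordinates). Camera axes: x right, y down, z forward; pixel columns grow to the right and rows downward; lengths in m; the calibration is good to about 2 mm. A picture is of the moment at which its call begins. There is no depth.
- hand_in(): hands the job in; it is judged then, once.
Trained networks look in a picture, given as the dict that the camera call returned (one of the last four; its "shot" number tells which), for a name from the list of things; names that differ only in an ending like _2 or _b are one class to them, and where a whole thing is asked for, a point or a joint stands for the part that bears it (a point fixed in the world has none). Each returns a list of dicts, best first, with "confidence" (0 to 1); they miss things now and then, are a little off and sometimes report something else, mostly with a low value. They report only what shows in the picture. A call takes as long as a camera call.
- recognise(target, picture): "at" ([column, row] in pixels, amid what is visible of it).
- regions_of(target, picture): "mask" (480x640 bool, what is visible of it) and "at" ([column, row] in pixels, amid what is visible of it).
- spot_point(target, picture): "at" ([column, row] in pixels: a listed point, or the origin of a listed thing).
The state is a dict: "time_s": time; "joints": joint angles; "joint_velocities": joint speeds; "effort": joint torques, N m; "ee_pos": TCP position; "tool_rot": TCP orientation; "contact_force": force on the tool from outside, world axes, zero at the start; "moment": the same for the moment, N m; "width": finger opening in m; "grip_force": force on a finger pad.
Only numpy, scipy, OpenCV 4.12 (cv2) and the standard library are available. Lean on these libraries where they do the work, as an engineer would, in place of code of your own. Each camera call takes 0.05 s, during which the arm holds its last target. There are 200 camera calls.

### The job

Put the slimmer driver, with the fluted grip, that lies to the right of the open tool case into its cut-out in the case, lying fully down with its blade in the narrow slot. Then swing the lid shut by its carry handle, hook the latch's wire loop over the keeper on the lid, and press the latch lever all the way down so that it pulls the lid tight. Leave the loose things around (the thicker driver, the tape roll, the terminal block) where they are.

Things in the scene. Friction and masses are not known exactly. Their poses are not given: they have to be found in the camera images.
- case: Grey tool case 260 long x 160 deep x 120 mm high (body without lid), fixed on the bench. Origin at the centre of its underside; +x from the front (the latch side) to the hinge side, +y along its length, z up. Grey foam-like hard insert with dark-bottomed cut-outs, 8 mm below the rim (surface at z = 112 mm of the case).
- pocket (a point): Where the centre of the driver's grip (point driver_grip) lies when it is home in the cut-out, 14.5 mm above the cut-out's floor, which is 18 mm below the insert's surface. The grip's recess is 34 mm wide and 98 long, towards the case's +y end; the blade's slot is 16 mm wide and 102 long, towards -y. A finger notch 38 mm wide (along y) crosses it at this point, from 50 mm before to 50 mm behind along the case's x, 24 mm deep. The frame is the case's.
- driver_grip (a point): Centre of the fluted grip of the driver (loose, 200 mm long, 0.12 kg, lies on the bench). The grip is 29 mm thick and 90 long; from its end a blade 8 mm thick and 100 long reaches along the driver's -y. Frame: y along the driver, from blade to grip; z up. Home, its axes are parallel to the case's. This point is 14.5 mm above the bench.
- hinge (a point): Mid-point of the lid's hinge line on the case's rear rim, 120 mm above the bench; the line runs along the case's y.
- lid_handle (a point): Centre of the grip bar of the black carry handle on the lid: bar 12 mm thick, 98 mm clear length, along the case's y, its centre 53 mm off the lid's outer face and 166 mm from the hinge line. It stands up just behind the front edge of the shut lid, so a gripper held upright at the latch hits it: there the tool should lean away from the case.
- lid (a joint): Lid angle, rad: 0 fully down, about 1.4 at the start (standing open); stays where it is left, except near shut. A sprung seal in the rim holds the lid up at about 0.055 (9 mm gap in front) and takes some 13 N at the front edge to press down to 0.01.
- keeper (a point): Where the centre of the loop's cross-bar rests when hooked: in the upward-open hook on the lid's front. The hook is 36 mm wide, its slot 12 mm wide, with a lip 4 mm thick in front that rises 9 mm from the slot's floor (the seated bar's centre is 4 mm above the floor), so the bar's centre must pass 9 mm above this point to clear the lip; behind the slot a steel block rises 26 mm. It moves with the lid; axes as the lid's.
- bar (a point): Centre of the cross-bar of the latch's wire loop: 8 mm thick, 52 long, along the case's y. The loop pivots on the lever; its pivot lies 68 mm from the bar, along the -z of this frame (z runs from the loop's pivot to the bar).
- tab (a point): Centre of the gripping place on the loop's steel finger tab: 24 mm wide (along the case's y), 6 thick. The tab runs on 43 mm past the bar, bent outwards (from z towards -x of this frame) by 0.45 rad; this point is 26 mm from the bar. The loop turns on a stiff pivot and stays where it is left.
- lever_pivot (a point): Axis of the latch lever on the case's front, 14 mm before the front face and 80 mm above the bench, along the case's y.
- lever_end (a point): Rounded free end of the steel lever, 64 mm from its pivot; the lever is 34 mm wide and 6 thick (its outer face 7 mm out from the pivot's axis).
- lever (a joint): Lever angle, rad: 0 pressed home (hanging straight down along the case), 1.57 pointing straight out from the front, about 2.4 at the start (out and up), 2.55 its stop. The loop's pivot on the lever is 18 mm from the lever's axis, so pulling the hooked loop down turns the lever down too. A light friction holds the lever; hooked, it takes up to about 8 N at its end, and snaps home below about 0.25.
- thick_driver: Bystander: thicker driver, grip 35 mm, 220 long, loose; origin at its underside.
- tape: Bystander: roll of tape, 90 mm across, 20 high, loose.
- block: Bystander: grey terminal block, 46 x 33 x 36 mm, loose.

How it is judged:
On the way, in this order (a step that is already met when the one before it is completed fails the run):
1. the driver lies home in its cut-out, let go, while the lid is still open (distance between driver_grip and pocket below 0.01 m and angle between the y axis of driver_grip and the y axis of case, either way round below 0.1 rad and contact force between the fingers and driver below 0.3 N and value of joint lid above 1 rad), for 0.2 s.
2. the lid is down on its seal (value of joint lid below 0.09 rad), for 0.2 s.
3. the loop's cross-bar is down in the keeper, behind its lip, with the lever still up (distance between bar and keeper below 0.008 m and value of joint lever above 1 rad), for 0.2 s.
At the end, for the whole second after the job is handed in: The driver is home in its cut-out (within 10 mm and 0.1 rad), the loop's bar is seated in the keeper (within 6 mm), the lever is pressed home (under 0.12 rad) and the lid is pulled tight (under 0.025 rad) (distance between driver_grip and pocket below 0.01 m and angle between the y axis of driver_grip and the y axis of case, either way round below 0.1 rad and value of joint lid below 0.025 rad and value of joint lever below 0.12 rad and distance between bar and keeper below 0.006 m); the robot touches nothing.
It fails at once if a loose bystander was moved more than 40 mm (distance of any of thick_driver, tape, block from where it was at the start of the episode above 0.04 m).
It also fails if it takes over 72 s, if anything falls off the work surface, if the arm or the gripper's body presses on something with over 40 N, if the wrist force passes 120 N, or if a joint passes its speed limit or range.

## Working session

There is one attempt and no reset: what is moved stays moved. The work goes in short steps, Python scripts to look and compute and a tool call to move; the robot and the scene stay as the last step left them, time stands still between calls to the robot, and variables do not carry over. Pictures are saved under pics/ and viewed, at most 10 in all, crops included, and the job is handed in when it is done.

Besides the shell and the picture viewer there is one more tool, called as name(argument=value, ...), one argument or row to a line, values as JSON. drive_tool: Moves the arm, as the interface text tells. Its arguments: {"type":"object","properties":{"series":{"type":"array"},"newtons":{"type":"number"}},"required":["series"]}

```bash
ls; mkdir -p pics; cat > h.py <<'E'
from bench import *
import numpy as np, cv2
def proj(f,p):
    E=np.array(f["extrinsics"]); q=E[:3,:3]@np.asarray(p)+E[:3,3]
    return np.array([f["fx"]*q[0]/q[2]+f["cx"], f["fy"]*q[1]/q[2]+f["cy"]])
def ray(f,uv):
    E=np.array(f["extrinsics"]); R=E[:3,:3]; c=-R.T@E[:3,3]
    d=R.T@np.array([(uv[0]-f["cx"])/f["fx"],(uv[1]-f["cy"])/f["fy"],1]); return c,d/np.linalg.norm(d)
def atz(f,uv,z):
    c,d=ray(f,uv); return c+d*(z-c[2])/d[2]
def tri(obs):
    A=np.zeros((3,3));b=np.zeros(3)
    for f,uv in obs:
        c,d=ray(f,uv);P=np.eye(3)-np.outer(d,d);A+=P;b+=P@c
    x=np.linalg.solve(A,b); return x,[np.round(proj(f,x)-uv,1) for f,uv in obs]
E
python3 - <<'E'
from h import *
F={n:grab_frame(n) for n in("scene","side","wrist")}
for n in("scene","side"): cv2.imwrite(f"pics/{n}0.png",F[n]["image"])
for n,f in F.items():
    c,d=ray(f,(320,240)); print(n,c.round(3),d.round(3),f["fx"])
for t in["case","pocket","driver_grip","hinge","lid_handle","keeper","bar","tab","lever_pivot","lever_end","thick_driver","tape","block"]:
    obs=[]
    for n,f in F.items():
        r=spot_point(t,f)[:2]
        print(t,n,[(np.round(a["at"],1).tolist(),round(a["confidence"],2)) for a in r])
        if r and r[0]["confidence"]>.5 and n!="wrist": obs.append((f,r[0]["at"]))
    if len(obs)>1: x,e=tri(obs);print("   ",x.round(4),[i.tolist() for i in e])
print(observe()["time_s"])
E
```

```text
pics
scene [ 1.128 -0.82   0.916] [-0.498  0.549 -0.671] 560.5613648926876
side [ 0.361 -1.133  0.929] [ 0.111  0.764 -0.636] 527.3842472080569
wrist [0.624 0.071 0.374] [-0.003 -0.267 -0.964] 369.80859822914476
case scene [([386.7, 210.2], 0.88)]
case side [([302.3, 211.3], 0.56)]
case wrist [([184.5, 63.6], 0.64)]
    [ 0.4912  0.1429 -0.0147] [[-0.0, 0.1], [-0.0, -0.1]]
pocket scene [([371.8, 181.5], 0.97)]
pocket side []
pocket wrist [([107.3, 119.8], 0.62)]
driver_grip scene [([265.7, 303.5], 0.75)]
driver_grip side [([333.3, 313.5], 0.65)]
driver_grip wrist []
    [ 0.5108 -0.3128  0.0221] [[0.0, -0.1], [0.0, 0.1]]
hinge scene [([384.4, 150.7], 0.76)]
hinge side [([280.5, 166.7], 0.61)]
hinge wrist []
    [0.435  0.1924 0.1194] [[-0.2, 1.0], [-0.2, -0.9]]
lid_handle scene [([380.7, 86.8], 0.85), ([285.2, 240.6], 0.52)]
lid_handle side [([259.5, 112.2], 0.59), ([331.9, 314.0], 0.17)]
lid_handle wrist []
    [0.3877 0.2247 0.2749] [[0.1, -0.6], [0.1, 0.5]]
keeper scene [([391.3, 91.0], 0.71), ([354.8, 283.3], 0.69)]
keeper side [([286.7, 113.0], 0.6)]
keeper wrist []
    [0.4575 
[... 556 characters left out ...]
404.0, 198.9], 0.89)]
lever_end side [([342.3, 181.7], 0.52)]
lever_end wrist [([280.4, 170.9], 0.77)]
    [0.595  0.0535 0.1346] [[0.4, -1.9], [0.5, 1.5]]
thick_driver scene [([194.3, 375.4], 0.67)]
thick_driver side [([356.0, 392.8], 0.76)]
thick_driver wrist []
    [ 0.5249 -0.5165  0.0024] [[0.2, -0.5], [0.2, 0.4]]
tape scene [([282.0, 238.5], 0.65)]
tape side [([272.1, 271.1], 0.84), ([353.6, 395.1], 0.48)]
tape wrist [([102.9, 322.4], 0.85), ([310.9, 214.9], 0.51)]
    [ 0.3816 -0.1349  0.0089] [[0.0, -0.1], [0.0, 0.1]]
block scene [([355.8, 283.9], 0.9)]
block side [([358.3, 261.0], 0.82)]
block wrist [([298.4, 319.7], 0.95)]
    [ 0.608  -0.1303  0.0078] [[0.3, -1.2], [0.4, 0.9]]
2.1
```

View pictures.

View pics/scene0.png

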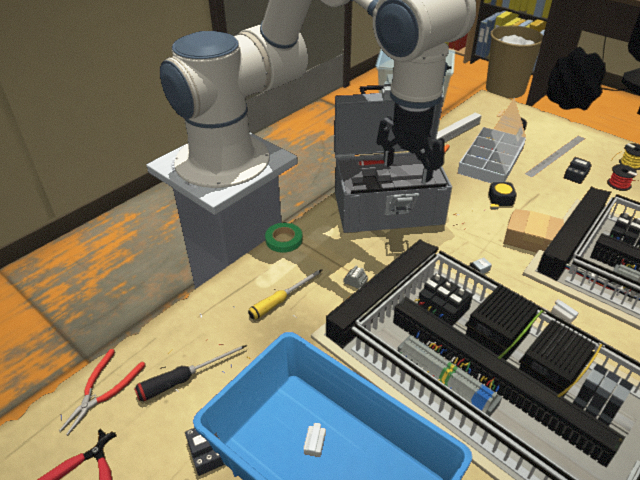

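View pics/side0.png

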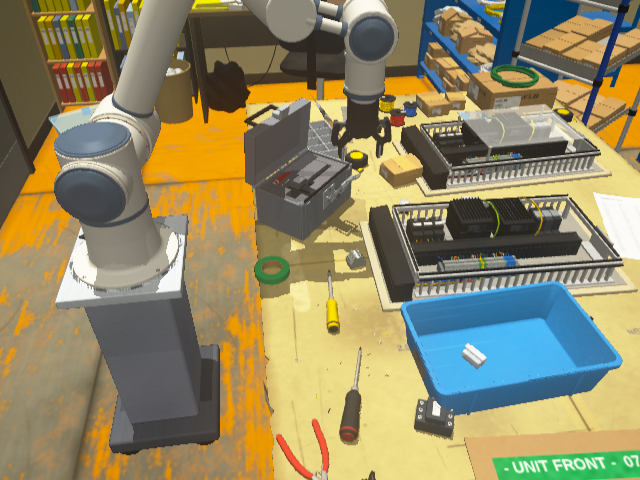

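```bash
cat >> h.py <<'E'
from scipy.spatial.transform import Rotation as Ro
def rows(p,R,n,s=None):
    """per-row body increments from the measured pose to p,R in n rows"""
    s=s or observe(); p0=np.array(s["ee_pos"]);R0=np.array(s["tool_rot"])
    w=Ro.from_matrix(R0.T@R).as_rotvec()/n
    print("dist mm",1e3*np.linalg.norm(p-p0),"ang/row",w.round(3))
    dp=(np.asarray(p)-p0)/n; Rc=R0
    for i in range(n):
        print({k:v for k,v in zip(("tx","ty","tz"),(1e3*Rc.T@dp).round(0).tolist())}); Rc=Rc@Ro.from_rotvec(w).as_matrix()
def down(yaw,tilt=0):  # tool y horizontal dir yaw, z down
    y=np.array([np.cos(yaw),np.sin(yaw),0]);z=np.array([0,0,-1.]);return np.c_[np.cross(y,z),y,z]
E
python3 - <<'E'
from h import *
f=grab_frame("scene");g=grab_frame("side")
print(np.array(observe()["tool_rot"]).round(3).tolist())
for f_,gr,tip in((f,(265.7,303.5),(322,271)),(g,(333.3,313.5),(330,271))):
    a=atz(f_,gr,.0145);b=atz(f_,tip,.0145);print(a.round(4),b.round(4),np.linalg.norm(b-a),np.arctan2(*(b-a)[1::-1]))
r=regions_of("driver_grip",f)[:1]; q=regions_of("driver_grip",g)[:1]
for f_,rr in((f,r),(g,q)):
    if rr:
        v,u=np.nonzero(rr[0]["mask"]);P=np.array([atz(f_,(a,b),.0145)[:2] for a,b in zip(u,v)])
        m=P.mean(0);w,V=np.linalg.eigh(np.cov((P-m).T));s=(P-m)@V[:,1];print(rr[0]["confidence"],m,V[:,1],s.min(),s.max(),np.arctan2(V[1,1],V[0,1]))
E
```

```text
[[0.0, 1.0, -0.0], [1.0, -0.0, 0.0], [0.0, -0.0, -1.0]]
[ 0.5057 -0.3088  0.0145] [ 0.5313 -0.1578  0.0145] 0.15310388114146742 1.4027302743887622
[ 0.512  -0.3056  0.0145] [ 0.5272 -0.1611  0.0145] 0.14526805954082364 1.4661604655137865
0.68 [ 0.51200301 -0.28251367] [0.11451351 0.99342169] -0.07032101423530028 0.12652335167077164 1.456031052720882
0.19 [0.63834144 0.2273083 ] [0.61372999 0.78951599] -0.09605250509623398 0.07859182572559781 0.910019964088607
```

drive_tool(
  series=[
    {"tx": -40,"ty": -14},
    {"tx": -40,"ty": -14},
    {"tx": -40,"ty": -14},
    {"tx": -40,"ty": -14},
    {"tx": -40,"ty": -14,"tz": 7},
  ],
)

```text
$.series[0]: bad value
```

drive_tool(
  series=[
    {"tx": -40,"ty": -16,"tz": 10},
    {"tx": -40,"ty": -16,"tz": 10},
    {"tx": -28,"ty": -14,"tz": 10,"wz": 0.07},
    {"wz": 0.07,"tz": 10},
    {},
  ],
)

```text
$.series[0]: bad value
```

```bash
python3 - <<'E'
from h import *
s=observe();print(s["time_s"],np.round(s["ee_pos"],4))
F={n:grab_frame(n) for n in("scene","side","wrist")}
cv2.imwrite("pics/w1.png",F["wrist"]["image"])
f,g,w=F.values()
for t in["case","pocket","hinge","lid_handle","keeper","bar","tab","lever_pivot","lever_end"]:
    obs=[]
    for n in("scene","side"):
        r=spot_point(t,F[n])[:2]
        print(t,n,[(np.round(a["at"],1).tolist(),round(a["confidence"],2)) for a in r])
        if r: obs.append((F[n],r[0]["at"]))
    if len(obs)>1: x,e=tri(obs);print("   ",x.round(4),[i.tolist() for i in e])
r=spot_point("driver_grip",w)[:2]
for a in r: print(a["at"],a["confidence"],atz(w,a["at"],.0145))
r=regions_of("driver_grip",w)[:1]
if r:
    v,u=np.nonzero(r[0]["mask"]);P=np.array([atz(w,(a,b),.0145)[:2] for a,b in zip(u,v)])
    m=P.mean(0);k,V=np.linalg.eigh(np.cov((P-m).T));s=(P-m)@V[:,1];print(m,V[:,1],s.min(),s.max(),np.arctan2(V[1,1],V[0,1]))
a=np.vstack([cv2.resize(x["image"][y0:y0+150,x0:x0+200],None,fx=4,fy=4,interpolation=cv2.INTER_CUBIC)[:300] if 0 else cv2.resize(x["image"][y0:y0+150,x0:x0+200],(400,300),interpolation=cv2.INTER_CUBIC) for x,x0,y0 in((f,300,80),(g,210,90))])
cv2.imwrite("pics/cases.png",np.hstack([a[:300],a[300:]]))
E
```

```text
2.3 [ 0.625  -0.      0.1967]
case scene [([389.6, 208.4], 0.7)]
case side [([303.6, 210.7], 0.79)]
    [ 0.495   0.1493 -0.0141] [[-0.3, 1.2], [-0.3, -1.0]]
pocket scene [([370.8, 182.6], 0.74)]
pocket side [([298.3, 189.3], 0.78)]
    [0.4762 0.0853 0.1024] [[0.2, -0.8], [0.2, 0.7]]
hinge scene [([383.6, 152.3], 0.78), ([382.4, 89.3], 0.39)]
hinge side [([280.5, 165.4], 0.69)]
    [0.4359 0.1889 0.1213] [[0.1, -0.5], [0.1, 0.4]]
lid_handle scene [([381.2, 86.4], 0.68)]
lid_handle side [([255.4, 112.8], 0.61), ([270.3, 271.3], 0.38)]
    [0.3765 0.2425 0.2654] [[0.1, -0.5], [0.1, 0.5]]
keeper scene [([389.9, 87.7], 0.79), ([193.6, 372.1], 0.35)]
keeper side [([283.7, 113.1], 0.85)]
    [0.4493 0.1726 0.3029] [[-0.7, 3.3], [-0.6, -2.9]]
bar scene [([411.1, 192.3], 0.74)]
bar side [([344.5, 177.2], 0.66)]
    [0.6022 0.0682 0.1436] [[0.0, -0.1], [0.0, 0.1]]
tab scene [([407.5, 194.3], 0.63)]
tab side [([356.4, 178.1], 0.5), ([355.2, 261.6], 0.43)]
    [0.6232 0.018  0.174 ] [[-0.3, 1.1], [-0.3, -0.9]]
lever_pivot scene [([400.6, 207.1], 0.7), ([384.3, 91.0], 0.41)]
lever_pivot side [([329.4, 197.9], 0.96)]
    [0.5644 0.0911 0.0644] [[-0.1, 0.6], [-0.2, -0.5]]
lever_end scene [([402.6, 197.6], 0.6)]
lever_end side [([343.8, 181.9], 0.79), ([355.9, 392.0], 0.7)]
    [0.5966 0.0439 0.1422] [[0.2, -1.0], [0.3, 0.8]]
[183.4, 65.5] 0.58 [0.50184056 0.13280991 0.0145    ]
[307.9, 209.2] 0.21 [0.61131092 0.00322395 0.0145    ]
[ 0.5174058  -0.20831334] [0.12012105 0.99275925] -0.056755817816703226 0.05722795328737265 1.4503845170784406
```

View pics/cases.png

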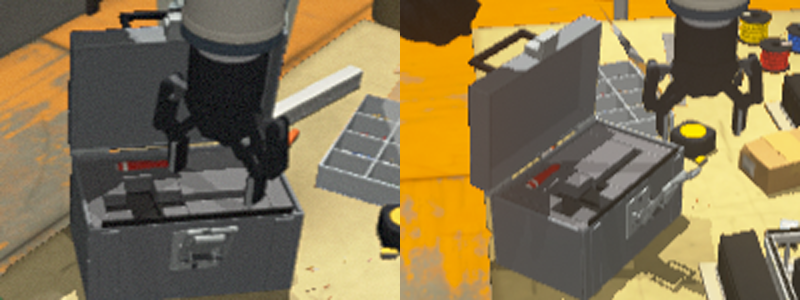

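View pics/w1.png

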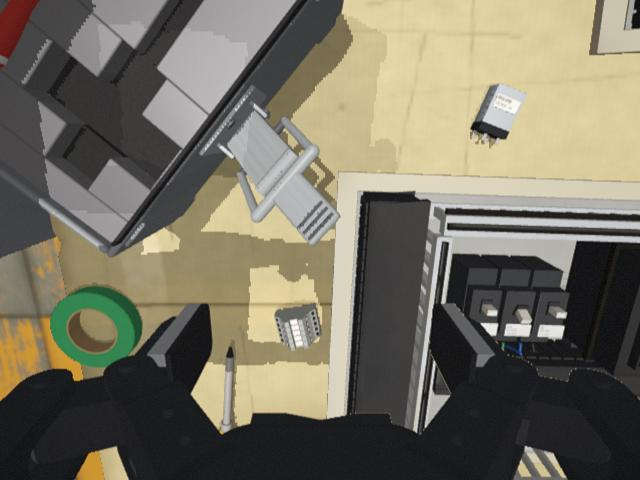

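drive_tool(
  series=[
    {"tx": -40,"ty": -14,"tz": 0,"wx": 0,"wy": 0,"wz": 0,"gripper": 0},
    {"tx": -40,"ty": -14,"tz": 0,"wx": 0,"wy": 0,"wz": 0,"gripper": 0},
    {"tx": -40,"ty": -14,"tz": 0,"wx": 0,"wy": 0,"wz": 0,"gripper": 0},
    {"tx": -40,"ty": -14,"tz": 0,"wx": 0,"wy": 0,"wz": 0,"gripper": 0},
    {"tx": -40,"ty": -14,"tz": 7,"wx": 0,"wy": 0,"wz": 0,"gripper": 0},
  ],
)

```text
time_s: 3.95
ee_pos: [0.5548, -0.2017, 0.1905]
tool_rot: [[-0.0, 1.0, 0.002], [1.0, 0.0, -0.001], [-0.001, 0.002, -1.0]]
contact_force: [2.2, 0.2, -0.6]
width: 0.0857
grip_force: 0.0
```

drive_tool(
  series=[
    {"tx": -40,"ty": -16,"tz": 10,"wx": 0,"wy": 0,"wz": 0,"gripper": 0},
    {"tx": -40,"ty": -16,"tz": 10,"wx": 0,"wy": 0,"wz": 0,"gripper": 0},
    {"tx": -28,"ty": -14,"tz": 10,"wx": 0,"wy": 0,"wz": 0.07,"gripper": 0},
    {"tx": 0,"ty": 0,"tz": 10,"wx": 0,"wy": 0,"wz": 0.07,"gripper": 0},
    {"tx": 0,"ty": 0,"tz": 0,"wx": 0,"wy": 0,"wz": 0,"gripper": 0},
  ],
)

```text
time_s: 4.45
ee_pos: [0.508, -0.3084, 0.1485]
tool_rot: [[0.143, 0.99, -0.002], [0.99, -0.143, 0.001], [0.001, -0.002, -1.0]]
contact_force: [0.6, 1.0, -0.1]
width: 0.0853
grip_force: 0.0
```

```bash
python3 - <<'E'
from h import *
s=observe();print(s["time_s"],np.round(s["ee_pos"],4))
F={n:grab_frame(n) for n in("scene","side","wrist")}
cv2.imwrite("pics/w1.png",F["wrist"]["image"])
f,g,w=F.values()
for t in["case","pocket","hinge","lid_handle","keeper","bar","tab","lever_pivot","lever_end"]:
    obs=[]
    for n in("scene","side"):
        r=spot_point(t,F[n])[:2]
        print(t,n,[(np.round(a["at"],1).tolist(),round(a["confidence"],2)) for a in r])
        if r: obs.append((F[n],r[0]["at"]))
    if len(obs)>1: x,e=tri(obs);print("   ",x.round(4),[i.tolist() for i in e])
r=spot_point("driver_grip",w)[:2]
for a in r: print(a["at"],a["confidence"],atz(w,a["at"],.0145))
r=regions_of("driver_grip",w)[:1]
if r:
    v,u=np.nonzero(r[0]["mask"]);P=np.array([atz(w,(a,b),.0145)[:2] for a,b in zip(u,v)])
    m=P.mean(0);k,V=np.linalg.eigh(np.cov((P-m).T));s=(P-m)@V[:,1];print(m,V[:,1],s.min(),s.max(),np.arctan2(V[1,1],V[0,1]))
a=[cv2.resize(x["image"][y0:y0+150,x0:x0+150],(400,400),interpolation=cv2.INTER_CUBIC) for x,x0,y0 in((f,320,75),(g,235,90))]
b=cv2.resize(F["wrist"]["image"],(264,198),interpolation=cv2.INTER_AREA)
cv2.imwrite("pics/cases2.png",np.vstack([np.hstack(a),np.hstack([b,np.zeros((198,536,3),np.uint8)])]))
E
```

```text
4.45 [ 0.508  -0.3084  0.1485]
case scene [([385.8, 209.4], 0.66)]
case side [([306.4, 209.0], 0.88), ([283.5, 166.4], 0.64)]
    [0.5017 0.1227 0.0067] [[0.0, -0.1], [0.0, 0.1]]
pocket scene [([372.1, 182.5], 0.62)]
pocket side [([297.4, 189.9], 0.97)]
    [0.4742 0.0934 0.0961] [[0.1, -0.4], [0.1, 0.4]]
hinge scene [([384.9, 150.6], 0.63)]
hinge side [([282.3, 165.6], 0.88)]
    [0.4402 0.1871 0.1252] [[-0.2, 0.8], [-0.2, -0.7]]
lid_handle scene [([382.2, 88.5], 0.56)]
lid_handle side [([259.5, 113.6], 0.89)]
    [0.3875 0.2318 0.2674] [[0.1, -0.5], [0.1, 0.4]]
keeper scene [([390.4, 89.2], 0.62)]
keeper side [([280.6, 111.6], 0.59)]
    [0.4428 0.1858 0.2966] [[-0.3, 1.4], [-0.3, -1.2]]
bar scene [([409.0, 195.4], 0.48)]
bar side []
tab scene [([408.6, 193.5], 0.5)]
tab side [([330.2, 315.2], 0.61), ([353.0, 260.6], 0.51)]
    [ 0.5609 -0.0673  0.0158] [[-51.1, 62.2], [6.7, -69.3]]
lever_pivot scene [([400.1, 206.4], 0.86)]
lever_pivot side []
lever_end scene [([405.8, 198.6], 0.83)]
lever_end side [([357.1, 263.9], 0.42)]
    [ 0.6099 -0.0431  0.0708] [[-23.5, 43.6], [-3.1, -41.3]]
[318.0, 220.1] 0.92 [ 0.50584357 -0.30484025  0.0145    ]
```

View pics/cases2.png

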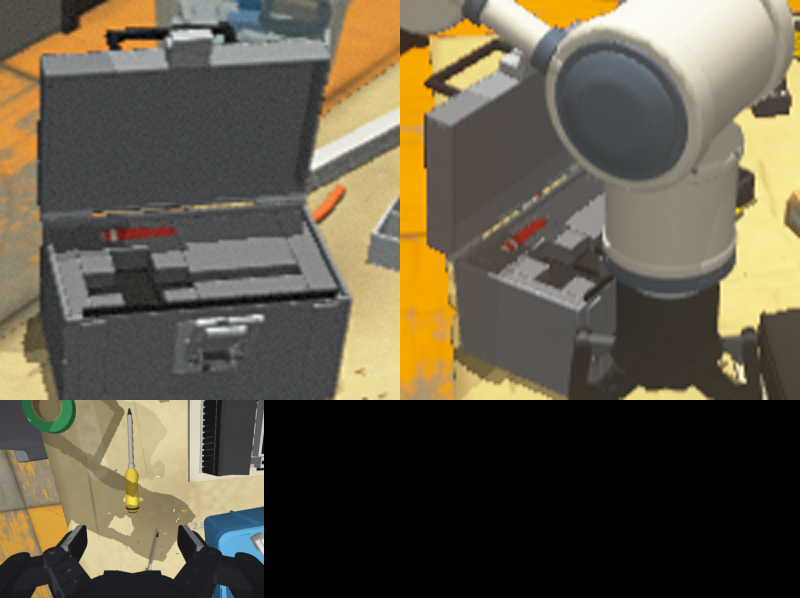

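```bash
python3 - <<'E'
from h import *
s=observe();w=grab_frame("wrist");im=w["image"]
h=cv2.cvtColor(im,cv2.COLOR_BGR2HSV)
m=((h[...,1]>190)&(abs(h[...,0].astype(int)-26)<6)&(h[...,2]>90)).astype(np.uint8)
n,l,st,c=cv2.connectedComponentsWithStats(m[:, :])
k=[i for i in range(1,n) if abs(c[i][0]-318)<40 and abs(c[i][1]-215)<60]; k=max(k,key=lambda i:st[i][4]); print(st[k],c[k])
v,u=np.nonzero(l==k);P=np.array([atz(w,(a,b),.0145)[:2] for a,b in zip(u,v)])
mm=P.mean(0);_,V=np.linalg.eigh(np.cov((P-mm).T));d=V[:,1]*np.sign(V[1,1]);t=(P-mm)@d;q=(P-mm)@[-d[1],d[0]]
print(mm,d,np.arctan2(d[1],d[0]),t.min(),t.max(),q.min(),q.max(),mm+d*(t.min()+t.max())/2)
a=atz(w,(313,24),.010);print("tip",a, np.arctan2(*(a[:2]-mm)[::-1]))
T=np.eye(4);T[:3,:3]=s["tool_rot"];T[:3,3]=s["ee_pos"]
np.save("wristX.npy",np.array(w["extrinsics"])@T)  # tool->cam
E
```

```text
[326 199   8  26  76] [330.28947368 211.32894737]
[ 0.51723447 -0.29902441] [0.08668768 0.99623554] 1.4839997010127561 -0.011178382667302639 0.010725747858866139 -0.0022196038339205517 0.0034042002146444984 [ 0.51721485 -0.29924987]
tip [ 0.52343038 -0.15425104  0.01      ] 1.5280250958071386
```

```bash
python3 - <<'E'
from h import *
w=grab_frame("wrist");im=w["image"]
for r in regions_of("driver_grip",w)[:2]:
    v,u=np.nonzero(r["mask"]);print(r["confidence"],len(u),u.min(),u.max(),v.min(),v.max())
h=cv2.cvtColor(im,cv2.COLOR_BGR2HSV)
for v in range(145,290,8): print(v,[h[v,u].tolist()[1] for u in range(290,350,5)])
for th in(140,160,175):
    m=((h[...,1]>th)&(abs(h[...,0].astype(int)-25)<9)).astype(np.uint8)[130:300,270:370]
    n,l,st,c=cv2.connectedComponentsWithStats(m);k=1+st[1:,4].argmax()
    v,u=np.nonzero(l==k);u=u+270;v=v+130;P=np.array([atz(w,(a,b),.018)[:2] for a,b in zip(u,v)])
    mm=P.mean(0);_,V=np.linalg.eigh(np.cov((P-mm).T));d=V[:,1]*np.sign(V[1,1]);t=(P-mm)@d;q=(P-mm)@[-d[1],d[0]]
    print(th,st[k],mm,np.arctan2(d[1],d[0]),np.percentile(t,[0,1,99,100]).round(3),q.min(),q.max(),mm+d*(t.min()+t.max())/2)
E
```

```text
0.97 4740 304 336 19 273
145 [75, 73, 73, 74, 77, 16, 13, 74, 76, 75, 74, 78]
153 [76, 74, 74, 75, 76, 15, 18, 76, 75, 74, 77, 75]
161 [75, 76, 76, 76, 31, 14, 13, 53, 75, 77, 74, 78]
169 [74, 74, 76, 74, 185, 178, 179, 188, 76, 79, 78, 76]
177 [76, 73, 78, 192, 179, 179, 178, 179, 190, 82, 78, 78]
185 [86, 87, 82, 188, 179, 175, 179, 179, 184, 86, 77, 80]
193 [85, 85, 88, 179, 179, 179, 177, 176, 185, 82, 79, 75]
201 [88, 85, 86, 156, 192, 188, 185, 187, 189, 81, 73, 72]
209 [84, 89, 84, 177, 187, 187, 189, 188, 186, 86, 90, 76]
217 [86, 86, 88, 178, 188, 185, 184, 189, 189, 87, 86, 89]
225 [82, 83, 82, 187, 189, 187, 184, 179, 191, 154, 89, 90]
233 [83, 83, 83, 182, 181, 176, 180, 186, 189, 180, 90, 89]
241 [84, 81, 71, 179, 179, 173, 162, 166, 183, 186, 77, 76]
249 [82, 84, 83, 185, 176, 173, 173, 175, 178, 195, 88, 88]
257 [86, 87, 81, 167, 180, 185, 185, 185, 190, 193, 87, 87]
265 [84, 84, 84, 87, 103, 38, 12, 27, 137, 160, 89, 89]
273 [84, 85, 86, 82, 83, 76, 44, 73, 86, 90, 92, 90]
281 [85, 83, 85, 70, 84, 87, 84, 87, 86, 87, 87, 83]
289 [71, 71, 71, 72, 71, 71, 87, 87, 84, 88, 90, 88]
140 [  33   36   34   96 2805] [ 0.50750048 -0.30091963] 1.4648965052920189 [-0.041 -0.04   0.04   0.042] -0.013756793311425349 0.013953972040290315 [ 0.50754719 -0.30048024]
160 [  33   36   34   96 2769] [ 0.50748873 -0.30100794] 1.463276370355263 [-0.041 -0.039  0.04   0.042] -0.013750171104365737 0.01385032853849693 [ 0.50754377 -0.300498  ]
175 [  33   37   34   95 2385] [ 0.50780774 -0.29845109] 1.4654210800462841 [-0.043 -0.042  0.038  0.039] -0.01359580880126221 0.013890529078495749 [ 0.50757934 -0.30061054]
```

drive_tool(
  series=[
    {"tx": 4,"ty": -2,"tz": 40,"wx": 0,"wy": 0,"wz": -0.036,"gripper": 0},
    {"tx": 0,"ty": 0,"tz": 45,"wx": 0,"wy": 0,"wz": 0,"gripper": 0},
    {"tx": 0,"ty": 0,"tz": 40,"wx": 0,"wy": 0,"wz": 0,"gripper": 0},
    {"tx": 0,"ty": 0,"tz": 19,"wx": 0,"wy": 0,"wz": 0,"gripper": 0},
    {"tx": 0,"ty": 0,"tz": 0,"wx": 0,"wy": 0,"wz": 0,"gripper": 0.5},
  ],
  newtons=50,
)

```text
time_s: 6.25
ee_pos: [0.5061, -0.3027, 0.0031]
tool_rot: [[0.104, 0.995, -0.004], [0.995, -0.104, 0.003], [0.002, -0.004, -1.0]]
contact_force: [0.1, 0.6, 0.7]
width: 0.0736
grip_force: 0.0
```

drive_tool(
  series=[
    {"tx": 0,"ty": 0,"tz": 0,"wx": 0,"wy": 0,"wz": 0,"gripper": 1},
    {"tx": 0,"ty": 0,"tz": 0,"wx": 0,"wy": 0,"wz": 0,"gripper": 1},
    {"tx": 0,"ty": 0,"tz": 0,"wx": 0,"wy": 0,"wz": 0,"gripper": 1},
    {"tx": 0,"ty": 0,"tz": 0,"wx": 0,"wy": 0,"wz": 0,"gripper": 1},
    {"tx": 0,"ty": 0,"tz": 0,"wx": 0,"wy": 0,"wz": 0,"gripper": 1},
  ],
)

```text
time_s: 6.75
ee_pos: [0.5079, -0.304, 0.0063]
tool_rot: [[0.104, 0.995, 0.001], [0.995, -0.104, -0.001], [-0.001, 0.001, -1.0]]
contact_force: [-0.1, 0.4, -0.3]
width: 0.0002
grip_force: 0.0
```

```bash
python3 - <<'E'
from h import *
F={n:grab_frame(n) for n in("scene","wrist")}
for n,f in F.items():
    print(n,[(np.round(a["at"],1).tolist(),round(a["confidence"],2)) for a in spot_point("driver_grip",f)[:2]])
a=cv2.resize(F["scene"]["image"][200:350,180:380],(400,300),interpolation=cv2.INTER_CUBIC)
b=cv2.resize(F["wrist"]["image"],(400,300),interpolation=cv2.INTER_AREA)
cv2.imwrite("pics/g1.png",np.hstack([a,b]))
E
```

```text
scene [([267.4, 304.2], 0.63)]
wrist [([321.5, 289.7], 0.57)]
```

View pics/g1.png

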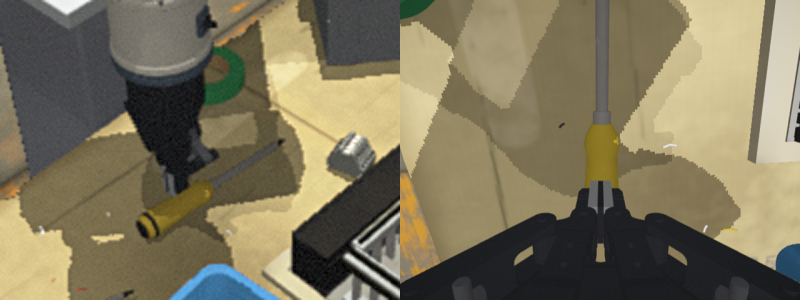

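```bash
python3 - <<'E'
from h import *
s=observe();f=grab_frame("scene");w=grab_frame("wrist");g=grab_frame("side")
p=np.array(s["ee_pos"]);print(p,proj(f,p),proj(w,p),proj(g,p))
print(s["width"],s["contact_force"],s["joints"])
for z in(.0145,.03): print(atz(w,(321.5,289.7),z),atz(f,(267.4,304.2),z),atz(w,(323,180),z))
print([a["at"] for a in spot_point("driver_grip",g)[:2]])
a=cv2.resize(f["image"][250:340,230:340],(440,360),interpolation=cv2.INTER_CUBIC)
b=cv2.resize(g["image"][250:340,290:380],(360,360),interpolation=cv2.INTER_CUBIC)
cv2.imwrite("pics/g2.png",np.hstack([a,b]))
E
```

```text
[ 0.50762577 -0.30375223  0.00578843] [268.32353738 305.34982896] [323.33839888 281.37060688] [331.26747244 315.66055275]
-0.00019851131910762906 [-0.76545173  0.7271585   0.09615435] [-6.40165751e-01  6.86175660e-01  1.60715967e+00  3.95471597e-05
  8.48126703e-01 -5.36187928e-01]
[ 0.50657221 -0.30454228  0.0145    ] [ 0.50978342 -0.30774676  0.0145    ] [ 0.51278628 -0.25135857  0.0145    ]
[ 0.50722071 -0.29794605  0.03      ] [ 0.5204065  -0.31656114  0.03      ] [ 0.51286372 -0.24964981  0.03      ]
[[330.2, 312.0]]
```

View pics/g2.png

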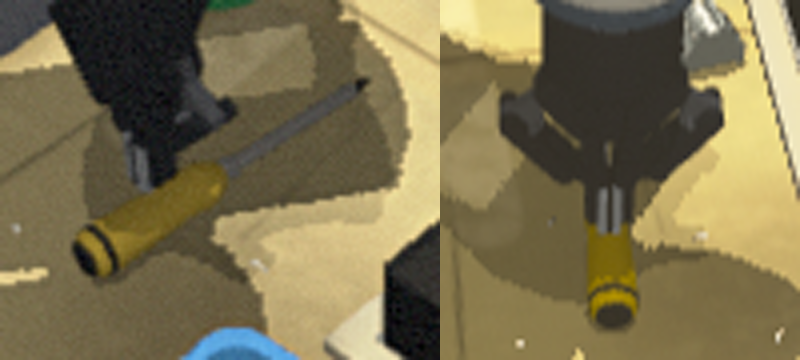

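drive_tool(
  series=[
    {"tx": 0,"ty": 0,"tz": 0,"wx": 0,"wy": 0,"wz": 0,"gripper": 0.3},
    {"tx": 0,"ty": 0,"tz": 0,"wx": 0,"wy": 0,"wz": 0,"gripper": 0.3},
    {"tx": 0,"ty": 0,"tz": 2,"wx": 0,"wy": 0,"wz": 0,"gripper": 0.3},
    {"tx": 0,"ty": 0,"tz": 0,"wx": 0,"wy": 0,"wz": 0,"gripper": 0.3},
    {"tx": 0,"ty": 0,"tz": 0,"wx": 0,"wy": 0,"wz": 0,"gripper": 0.3},
  ],
)

```text
time_s: 7.65
ee_pos: [0.5075, -0.3037, 0.0036]
tool_rot: [[0.104, 0.995, -0.0], [0.995, -0.104, 0.0], [0.0, -0.0, -1.0]]
contact_force: [0.8, -0.2, -0.9]
width: 0.0602
grip_force: 0.0
```

```bash
python3 - <<'E'
from h import *
s=observe();f=grab_frame("scene");g=grab_frame("side");print(s["width"],s["grip_force"])
a=cv2.resize(f["image"][250:340,230:340],(440,360),interpolation=cv2.INTER_CUBIC)
b=cv2.resize(g["image"][250:340,290:380],(360,360),interpolation=cv2.INTER_CUBIC)
cv2.imwrite("pics/g3.png",np.hstack([a,b]))
E
```

```text
0.06024917325249646 0.0
```

View pics/g3.png

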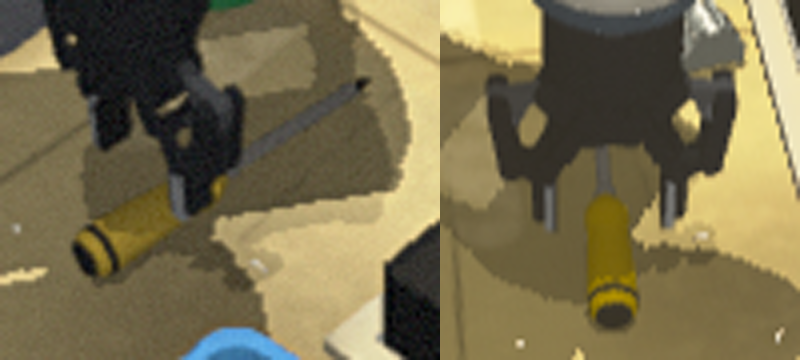

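```bash
python3 - <<'E'
from h import *
s=observe();f=grab_frame("scene");g=grab_frame("side");p=np.array(s["ee_pos"])
print(p,tri([(f,(267.5,295.4)),(g,(332.7,307.5))]))
for nm,a,b in(("right",(277,304),(347.4,306.5)),("left",(257.5,287),(317.7,307.3))): print(nm,tri([(f,a),(g,b)]))
for x in [0,.01,.02,.03]: print(proj(f,p+[0,0,x]),proj(g,p+[0,0,x]))
print("shut",tri([(f,(267,297)),(g,(332.5,308))]))
E
```

```text
[ 0.50756531 -0.30375765  0.00367149] (array([ 0.50948992, -0.30566698,  0.03752838]), [array([-0.2,  0.8]), array([-0.3, -0.7])])
right (array([ 0.54299109, -0.31059171,  0.04044092]), [array([-0.2,  0.6]), array([-0.2, -0.6])])
left (array([ 0.47561822, -0.30189995,  0.03779561]), [array([-0.1,  0.3]), array([-0.1, -0.3])])
[268.36924451 305.99668188] [331.22914814 316.28154316]
[268.0498176  302.86753077] [331.29167616 313.35743006]
[267.7268977  299.70416177] [331.35484345 310.403422  ]
[267.40042718 296.50601054] [331.41865985 307.41905816]
shut (array([ 0.50939201, -0.30673275,  0.03524988]), [array([-0.1,  0.2]), array([-0.1, -0.2])])
```

drive_tool(
  series=[
    {"tx": 0,"ty": 0,"tz": 6,"wx": 0,"wy": 0,"wz": 0,"gripper": 0.3},
    {"tx": 0,"ty": 0,"tz": 5,"wx": 0,"wy": 0,"wz": 0,"gripper": 0.3},
    {"tx": 0,"ty": 0,"tz": 3,"wx": 0,"wy": 0,"wz": 0,"gripper": 0.3},
    {"tx": 0,"ty": 0,"tz": 0,"wx": 0,"wy": 0,"wz": 0,"gripper": 0.3},
    {"tx": 0,"ty": 0,"tz": 0,"wx": 0,"wy": 0,"wz": 0,"gripper": 0.3},
  ],
)

```text
time_s: 8.35
ee_pos: [0.5075, -0.3037, -0.0105]
tool_rot: [[0.104, 0.995, -0.0], [0.995, -0.104, 0.0], [0.0, -0.0, -1.0]]
contact_force: [-0.3, -0.4, -0.5]
width: 0.0597
grip_force: 0.0
```

drive_tool(
  series=[
    {"tx": 0,"ty": 0,"tz": 5,"wx": 0,"wy": 0,"wz": 0,"gripper": 0.3},
    {"tx": 0,"ty": 0,"tz": 3,"wx": 0,"wy": 0,"wz": 0,"gripper": 0.3},
    {"tx": 0,"ty": 0,"tz": 0,"wx": 0,"wy": 0,"wz": 0,"gripper": 1},
    {"tx": 0,"ty": 0,"tz": 0,"wx": 0,"wy": 0,"wz": 0,"gripper": 1},
    {"tx": 0,"ty": 0,"tz": 0,"wx": 0,"wy": 0,"wz": 0,"gripper": 1},
  ],
)

```text
time_s: 8.85
ee_pos: [0.5076, -0.3038, -0.0181]
tool_rot: [[0.104, 0.995, 0.0], [0.995, -0.104, -0.0], [-0.0, 0.0, -1.0]]
contact_force: [0.2, 0.3, -0.9]
width: 0.0278
grip_force: 49.4
```

```bash
cat > fit.py <<'E'
from h import *
from scipy.optimize import least_squares
f=grab_frame("scene");g=grab_frame("side");w0=dict(f)
w=grab_frame("wrist");w0.update({k:w[k] for k in("fx","fy","cx","cy")})
T=np.eye(4);T[:3,:3]=[[0,1,0],[1,0,0],[0,0,-1]];T[:3,3]=[.625,0,.1967]
w0["extrinsics"]=np.load("wristX.npy")@np.linalg.inv(T)
H=(.08,0,.12);L=(-.094,0,.08);O=(0,0,0);P=None
obs=[(f,O,(387.4,209.3),1),(g,O,(304.1,210.3),1),(f,H,(384.3,151.2),1),(g,H,(281.1,165.9),1),
(f,L,(400.2,206.2),1),(g,L,(328.9,198.6),1),(w0,L,(245.9,132.8),.6),
(f,P,(371.6,182.2),1),(g,P,(297.8,189.6),1),(w0,P,(107.3,119.8),.6),
(f,(-.08,.13,.12),(349.5,192.4),.7),(f,(-.08,-.13,.12),(450.5,186.2),.7),(f,(.08,.13,.12),(337.5,167.8),.5)]
def W(v,q): c,s=np.cos(v[2]),np.sin(v[2]);return np.array([v[0]+c*q[0]-s*q[1],v[1]+s*q[0]+c*q[1],q[2]])
def res(v,full=0):
    r=[k*(proj(F,W(v,q if q else (v[3],v[4],.1085)))-uv) for F,q,uv,k in obs]
    return np.array(r) if full else np.concatenate(r)
s=least_squares(res,[.49,.14,2.45,0,.05],loss="soft_l1",f_scale=2)
print(s.x.round(4),np.degrees(s.x[2]));print(res(s.x,1).round(1).tolist())
np.save("case.npy",s.x)
print("pocket",W(s.x,(s.x[3],s.x[4],.1085)))
E
python3 fit.py
```

```text
[ 0.497   0.137   2.4161 -0.022   0.0534] 138.43340853909922
[[0.1, -1.4], [0.2, -2.0], [0.0, 1.0], [-0.1, 0.1], [-2.2, 0.2], [2.3, -2.5], [0.5, -0.1], [-0.6, -1.6], [1.4, -1.0], [-0.0, 0.2], [-4.2, 0.8], [0.8, -0.6], [-1.6, -6.0]]
pocket [0.47802717 0.08247427 0.1085    ]
```

drive_tool(
  series=[
    {"tx": 0,"ty": 0,"tz": -40,"wx": 0,"wy": 0,"wz": 0,"gripper": 1},
    {"tx": 0,"ty": 0,"tz": -48,"wx": 0,"wy": 0,"wz": 0,"gripper": 1},
    {"tx": 0,"ty": 0,"tz": -48,"wx": 0,"wy": 0,"wz": 0,"gripper": 1},
    {"tx": 0,"ty": 0,"tz": -40,"wx": 0,"wy": 0,"wz": 0,"gripper": 1},
    {"tx": 10,"ty": 0,"tz": -20,"wx": 0,"wy": 0,"wz": 0,"gripper": 1},
  ],
)

```text
time_s: 9.5
ee_pos: [0.5096, -0.2953, 0.1815]
tool_rot: [[0.105, 0.995, 0.004], [0.995, -0.105, -0.003], [-0.003, 0.004, -1.0]]
contact_force: [0.4, 0.1, -2.1]
width: 0.0278
grip_force: 50.2
```

drive_tool(
  series=[
    {"tx": 37,"ty": -7,"tz": -2,"wx": 0,"wy": 0,"wz": 0,"gripper": 1},
    {"tx": 37,"ty": -7,"tz": -2,"wx": 0,"wy": 0,"wz": 0,"gripper": 1},
    {"tx": 37,"ty": -7,"tz": -2,"wx": 0,"wy": 0,"wz": 0,"gripper": 1},
    {"tx": 37,"ty": -7,"tz": -2,"wx": 0,"wy": 0,"wz": 0,"gripper": 1},
    {"tx": 37,"ty": -7,"tz": 0,"wx": 0,"wy": 0,"wz": 0,"gripper": 1},
  ],
)

```text
time_s: 10.0
ee_pos: [0.4927, -0.1048, 0.1859]
tool_rot: [[0.104, 0.995, 0.0], [0.995, -0.104, -0.0], [-0.0, 0.0, -1.0]]
contact_force: [0.4, -0.1, -1.5]
width: 0.0274
grip_force: 50.2
```

drive_tool(
  series=[
    {"tx": 37,"ty": -7,"tz": 0,"wx": 0,"wy": 0,"wz": 0.124,"gripper": 1},
    {"tx": 36,"ty": -12,"tz": 0,"wx": 0,"wy": 0,"wz": 0.124,"gripper": 1},
    {"tx": 34,"ty": -16,"tz": 0,"wx": 0,"wy": 0,"wz": 0.124,"gripper": 1},
    {"tx": 32,"ty": -20,"tz": 0,"wx": 0,"wy": 0,"wz": 0.124,"gripper": 1},
    {"tx": 29,"ty": -24,"tz": 0,"wx": 0,"wy": 0,"wz": 0.124,"gripper": 1},
  ],
)

```text
time_s: 10.5
ee_pos: [0.476, 0.0831, 0.1857]
tool_rot: [[0.666, 0.746, -0.0], [0.746, -0.666, -0.0], [-0.0, -0.0, -1.0]]
contact_force: [1.0, 0.5, -1.9]
width: 0.0279
grip_force: 50.1
```

drive_tool(
  series=[
    {"tx": 0,"ty": 0,"tz": 0,"wx": 0,"wy": 0,"wz": 0,"gripper": 1},
    {"tx": 0,"ty": 0,"tz": 0,"wx": 0,"wy": 0,"wz": 0,"gripper": 1},
    {"tx": 0,"ty": 0,"tz": 0,"wx": 0,"wy": 0,"wz": 0,"gripper": 1},
    {"tx": 0,"ty": 0,"tz": 0,"wx": 0,"wy": 0,"wz": 0,"gripper": 1},
    {"tx": 0,"ty": 0,"tz": 0,"wx": 0,"wy": 0,"wz": 0,"gripper": 1},
  ],
)

```text
time_s: 11.0
ee_pos: [0.4766, 0.0809, 0.1856]
tool_rot: [[0.663, 0.749, -0.0], [0.749, -0.663, -0.0], [-0.0, -0.0, -1.0]]
contact_force: [-0.2, 0.3, -1.6]
width: 0.0276
grip_force: 50.1
```

```bash
python3 - <<'E'
from h import *
s=observe();w=grab_frame("wrist");p=np.array(s["ee_pos"]);R=np.array(s["tool_rot"]);v=np.load("case.npy")
print(s["time_s"],p,np.arctan2(R[1,0],R[0,0]))
T=np.eye(4);T[:3,:3]=R;T[:3,3]=p;print(np.abs(np.array(w["extrinsics"])@T-np.load("wristX.npy")).max())
for t in("pocket","driver_grip","lever_pivot","hinge","lever_end","bar","tab","case"):
    print(t,[(np.round(a["at"],1).tolist(),round(a["confidence"],2)) for a in spot_point(t,w)[:2]])
for a in spot_point("pocket",w)[:1]: print(atz(w,a["at"],.1085))
c,sn=np.cos(v[2]),np.sin(v[2])
im=w["image"].copy()
for q in[(-.08,.13,.12),(-.08,-.13,.12),(.08,.13,.12),(.08,-.13,.12),(-.094,0,.08),(v[3],v[4],.1085),(v[3]-.05,v[4]+.019,.112),(v[3]-.05,v[4]-.019,.112),(v[3]+.017,v[4]-.049,.112),(v[3]-.008,v[4]-.15,.112)]:
    u=proj(w,[v[0]+c*q[0]-sn*q[1],v[1]+sn*q[0]+c*q[1],q[2]]);cv2.circle(im,tuple(int(round(k)) for k in u),3,(0,0,255),1);print(np.round(q,3),u.round(0))
cv2.imwrite("pics/hov.png",im)
E
```

```text
11.0 [0.47659107 0.08087612 0.18563783] 0.8460598654174878
0.0009935888178097263
pocket []
driver_grip [([322.1, 309.1], 0.94), ([533.3, 163.2], 0.62)]
lever_pivot [([420.0, 154.8], 0.57)]
hinge [([171.3, 162.8], 0.83), ([322.2, 311.6], 0.3)]
lever_end [([503.9, 158.0], 0.88)]
bar [([537.3, 164.6], 0.82)]
tab [([589.9, 164.9], 0.82)]
case [([300.6, 152.7], 0.64)]
[-0.08  0.13  0.12] [402. 341.]
[-0.08 -0.13  0.12] [431. -82.]
[0.08 0.13 0.12] [185. 341.]
[ 0.08 -0.13  0.12] [138. -82.]
[-0.094  0.     0.08 ] [420. 158.]
[-0.022  0.053  0.108] [323. 237.]
[-0.072  0.072  0.112] [393. 263.]
[-0.072  0.034  0.112] [396. 211.]
[-0.005  0.004  0.112] [298. 167.]
[-0.03  -0.097  0.112] [338.  -7.]
```

View pics/hov.png

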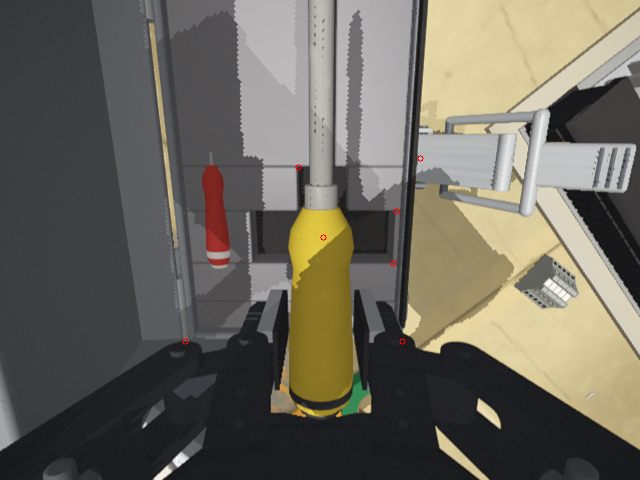

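```bash
python3 - <<'E'
from h import *
s=observe();w=grab_frame("wrist");p=np.array(s["ee_pos"]);R=np.array(s["tool_rot"])
for uv,z in(((322,309),.218),((321,207),.218),((321,414),.218),((320,186),.218),((320,409),.2325)):
    print(uv,(1e3*R.T@(atz(w,uv,z)-p)).round(1))
print("pocket",(1e3*R.T@(np.array([.478,.0825,.1085])-p)).round(1), 1e3*R.T@(atz(w,(322.5,237),.112)-p))
E
```

```text
(322, 309) [ -0.8  -1.3 -32.3]
(321, 207) [ 43.6  -1.7 -32.3]
(321, 414) [-55.   -1.7 -32.3]
(320, 186) [ 51.9  -2.1 -32.3]
(320, 409) [-40.   -2.2 -46.8]
pocket [ 1.6  0.6 77.2] [ 2.73264105 -0.63376484 73.69237708]
```

drive_tool(
  series=[
    {"tx": 3,"ty": 1,"tz": 35,"wx": 0,"wy": 0,"wz": 0,"gripper": 1},
    {"tx": 0,"ty": 0,"tz": 35,"wx": 0,"wy": 0,"wz": 0,"gripper": 1},
    {"tx": 0,"ty": 0,"tz": 15,"wx": 0,"wy": 0,"wz": 0,"gripper": 1},
    {"tx": 0,"ty": 0,"tz": 10,"wx": 0,"wy": 0,"wz": 0,"gripper": 1},
    {"tx": 0,"ty": 0,"tz": 6,"wx": 0,"wy": 0,"wz": 0,"gripper": 1},
  ],
)

```text
time_s: 12.05
ee_pos: [0.4793, 0.0833, 0.0842]
tool_rot: [[0.662, 0.749, -0.0], [0.749, -0.662, -0.0], [-0.0, -0.0, -1.0]]
contact_force: [-0.5, -0.6, -1.2]
width: 0.0278
grip_force: 50.1
```

drive_tool(
  series=[
    {"tx": 0,"ty": 0,"tz": 4,"wx": 0,"wy": 0,"wz": 0,"gripper": 1},
    {"tx": 0,"ty": 0,"tz": 3,"wx": 0,"wy": 0,"wz": 0,"gripper": 1},
    {"tx": 0,"ty": 0,"tz": 1,"wx": 0,"wy": 0,"wz": 0,"gripper": 1},
    {"tx": 0,"ty": 0,"tz": 0,"wx": 0,"wy": 0,"wz": 0,"gripper": 1},
    {"tx": 0,"ty": 0,"tz": 0,"wx": 0,"wy": 0,"wz": 0,"gripper": 1},
  ],
)

```text
time_s: 12.55
ee_pos: [0.4794, 0.0833, 0.077]
tool_rot: [[0.662, 0.749, 0.001], [0.749, -0.662, 0.0], [0.0, 0.0, -1.0]]
contact_force: [1.1, -0.0, -1.2]
width: 0.0277
grip_force: 50.1
```

drive_tool(
  series=[
    {"tx": 0,"ty": 0,"tz": 1,"wx": 0,"wy": 0,"wz": 0,"gripper": 1},
    {"tx": 0,"ty": 0,"tz": 0,"wx": 0,"wy": 0,"wz": 0,"gripper": 0.4},
    {"tx": 0,"ty": 0,"tz": 0,"wx": 0,"wy": 0,"wz": 0,"gripper": 0.4},
    {"tx": 0,"ty": 0,"tz": 0,"wx": 0,"wy": 0,"wz": 0,"gripper": 0.4},
    {"tx": 0,"ty": 0,"tz": 0,"wx": 0,"wy": 0,"wz": 0,"gripper": 0.4},
  ],
)

```text
time_s: 13.05
ee_pos: [0.4793, 0.0832, 0.0757]
tool_rot: [[0.662, 0.749, 0.0], [0.749, -0.662, -0.0], [0.0, 0.0, -1.0]]
contact_force: [0.6, 0.7, -0.3]
width: 0.0512
grip_force: 0.0
```

drive_tool(
  series=[
    {"tx": 0,"ty": 0,"tz": -20,"wx": 0,"wy": 0,"wz": 0,"gripper": 0.4},
    {"tx": 0,"ty": 0,"tz": -40,"wx": 0,"wy": 0,"wz": 0,"gripper": 0.4},
    {"tx": 0,"ty": 0,"tz": -45,"wx": 0,"wy": 0,"wz": 0,"gripper": 0.4},
    {"tx": 0,"ty": 0,"tz": -30,"wx": 0,"wy": 0,"wz": 0,"gripper": 0.4},
    {"tx": 0,"ty": 0,"tz": 0,"wx": 0,"wy": 0,"wz": 0,"gripper": 0.4},
  ],
)

```text
time_s: 13.55
ee_pos: [0.4814, 0.0834, 0.2147]
tool_rot: [[0.662, 0.749, 0.007], [0.749, -0.662, 0.0], [0.005, 0.005, -1.0]]
contact_force: [-0.1, -0.7, -0.5]
width: 0.0511
grip_force: 0.0
```

```bash
python3 - <<'E'
from h import *
s=observe();w=grab_frame("wrist");p=np.array(s["ee_pos"]);R=np.array(s["tool_rot"]);v=np.load("case.npy")
for t in("driver_grip","pocket","lever_pivot","lever_end","bar","tab"):
    print(t,[(np.round(a["at"],1).tolist(),round(a["confidence"],2)) for a in spot_point(t,w)[:2]])
im=w["image"];h=cv2.cvtColor(im,cv2.COLOR_BGR2HSV)
m=((h[...,1]>150)&(abs(h[...,0].astype(int)-25)<9)).astype(np.uint8)
n,l,st,c=cv2.connectedComponentsWithStats(m)
k=[i for i in range(1,n) if abs(c[i][0]-322)<30]
if k:
    k=max(k,key=lambda i:st[i][4]);print(st[k],c[k])
    y,u=np.nonzero(l==k);P=np.array([atz(w,(a,b),.112)[:2] for a,b in zip(u,y)])
    C,S=np.cos(v[2]),np.sin(v[2]);Q=(P-v[:2])@np.array([[C,-S],[S,C]]);print("case frame yellow",Q.min(0),Q.max(0),"pocket",v[3:])
    mm=Q.mean(0);_,V=np.linalg.eigh(np.cov((Q-mm).T));print(V[:,1])
print([proj(w,[v[0]+C*q[0]-S*q[1],v[1]+S*q[0]+C*q[1],q[2]]).round(0).tolist() for q in[(v[3],v[4],.1085),(v[3],v[4]+.049,.112)]])
E
```

```text
driver_grip [([318.7, 233.6], 0.75)]
pocket []
lever_pivot [([407.5, 159.0], 0.69)]
lever_end [([480.5, 166.8], 0.59)]
bar [([504.7, 170.9], 0.69)]
tab [([548.9, 171.5], 0.69)]
[ 300  176   36  106 3373] [317.8941595  230.38867477]
case frame yellow [-0.03411978  0.00775142] [-0.00586557  0.09194013] pocket [-0.0220128   0.05338614]
[-9.22370306e-05  9.99999996e-01]
[[320.0, 234.0], [320.0, 293.0]]
```

```bash
python3 - <<'E'
from h import *
v=np.load("case.npy");C,S=np.cos(v[2]),np.sin(v[2])
tc=lambda p:np.r_[np.array([[C,S],[-S,C]])@(p[:2]-v[:2]),p[2]]
f=grab_frame("scene");g=grab_frame("side");s=observe()
F={"scene":f,"side":g}
old={"lid_handle":[(f,(381.4,87.2)),(g,(258.1,112.9))],"keeper":[(f,(390.5,89.3)),(g,(283.7,112.6))],"hinge":[(f,(384.3,151.2)),(g,(281.1,165.9))],"tab":[(f,(407.8,192)),(g,(356,179))],"bar":[(f,(409.5,192)),(g,(344.5,178))],"lever_end":[(f,(404,198.5)),(g,(343,181.8))]}
for t,o in old.items():
    x,e=tri(o);print(t,x.round(4),tc(x).round(4),e)
    for n,F_ in F.items(): print("   now",n,[(np.round(a["at"],1).tolist(),round(a["confidence"],2)) for a in spot_point(t,F_)[:2]])
print(tc(np.array(s["ee_pos"])),s["joints"])
E
```

```text
lid_handle [0.3838 0.2332 0.2691] [0.1485 0.0031 0.2691] [array([ 0.1, -0.5]), array([0.1, 0.4])]
   now scene [([383.2, 84.4], 0.88)]
   now side [([257.8, 113.4], 0.6)]
keeper [0.4499 0.1753 0.3006] [0.0606 0.0026 0.3006] [array([-0.5,  2.3]), array([-0.5, -2. ])]
   now scene [([391.6, 91.2], 0.69)]
   now side [([280.8, 112.9], 0.73)]
hinge [0.4371 0.1895 0.1219] [0.0796 0.0005 0.1219] [array([-0.1,  0.4]), array([-0.1, -0.4])]
   now scene [([386.4, 152.0], 0.74)]
   now side [([285.0, 166.1], 0.56)]
tab [0.6216 0.02   0.1741] [-0.1709  0.0049  0.1741] [array([-0.7,  2.7]), array([-0.6, -2.2])]
   now scene [([409.7, 191.9], 0.68)]
   now side [([356.8, 179.2], 0.56)]
bar [0.6009 0.063  0.1456] [-0.1269 -0.0136  0.1456] [array([-0.1,  0.3]), array([-0.1, -0.2])]
   now scene [([409.1, 193.5], 0.61)]
   now side [([346.8, 175.9], 0.7)]
lever_end [0.5962 0.0512 0.1366] [-0.1312 -0.0016  0.1366] [array([ 0.3, -1.5]), array([0.4, 1.2])]
   now scene [([402.9, 202.2], 0.79)]
   now side [([344.5, 184.1], 0.71)]
[-0.02217427  0.0522642   0.20999435] [ 4.91258979e-02  2.84680499e-01  1.65788840e+00 -3.01392420e-05
  1.20043395e+00  7.73143065e-01]
```

```bash
python3 - <<'E'
from h import *
v=np.load("case.npy");C,S=np.cos(v[2]),np.sin(v[2])
W=lambda q:np.array([v[0]+C*q[0]-S*q[1],v[1]+S*q[0]+C*q[1],q[2]])
f=grab_frame("scene");g=grab_frame("side");w=grab_frame("wrist")
def lid(th,a,b,y=0): return W((.08-a*np.cos(th)+b*np.sin(th),y,.12+a*np.sin(th)+b*np.cos(th)))
for th in(1.3,1.4,1.5):
  for b in(.07,.085,.1):
    print(th,b,"handle",proj(f,lid(th,.166,b)).round(1),proj(g,lid(th,.166,b)).round(1))
  print("  lid front inner edge corner y+-",[proj(c,lid(th,.163,0,y)).round(1).tolist() for c in(f,g) for y in(.13,-.13)])
a=cv2.resize(f["image"][70:160,320:450],(433,300),interpolation=cv2.INTER_CUBIC)
b=cv2.resize(g["image"][85:175,240:350],(367,300),interpolation=cv2.INTER_CUBIC)
w_=cv2.resize(w["image"][90:250,380:620],(450,300),interpolation=cv2.INTER_CUBIC)
i=np.hstack([a,b]);i=np.vstack([i,np.hstack([w_,np.zeros((300,350,3),np.uint8)])]);cv2.imwrite("pics/last.png",i)
E
```

```text
1.3 0.07 handle [387.3  84. ] [271.3 107. ]
1.3 0.085 handle [386.2  79.7] [267.  104.4]
1.3 0.1 handle [385.1  75.5] [262.7 101.7]
  lid front inner edge corner y+- [[337.3, 109.1], [446.8, 102.2], [261.3, 140.2], [318.1, 103.1]]
1.4 0.07 handle [385.7  81.9] [266.2 106.5]
1.4 0.085 handle [384.5  78.2] [261.9 104.4]
1.4 0.1 handle [383.4  74.5] [257.6 102.2]
  lid front inner edge corner y+- [[336.4, 104.3], [445.1, 97.7], [256.3, 137.2], [313.5, 100.6]]
1.5 0.07 handle [384.1  80.6] [261.3 106.7]
1.5 0.085 handle [382.9  77.4] [257.1 105. ]
1.5 0.1 handle [381.8  74.3] [252.8 103.4]
  lid front inner edge corner y+- [[335.4, 100.2], [443.2, 93.7], [251.3, 134.8], [308.8, 98.6]]
```

drive_tool(
  series=[
    {"tx": 10,"ty": 0,"tz": -45,"wx": 0,"wy": 0,"wz": 0,"gripper": 0.46},
    {"tx": 10,"ty": 0,"tz": -45,"wx": 0,"wy": 0,"wz": 0,"gripper": 0.46},
    {"tx": 10,"ty": -25,"tz": 0,"wx": 0,"wy": 0,"wz": 0,"gripper": 0.46},
    {"tx": 10,"ty": -45,"tz": 0,"wx": 0,"wy": 0,"wz": 0,"gripper": 0.46},
    {"tx": 10,"ty": -45,"tz": 0,"wx": 0,"wy": 0,"wz": 0,"gripper": 0.46},
  ],
)

```text
time_s: 15.25
ee_pos: [0.4256, 0.1977, 0.3009]
tool_rot: [[0.663, 0.748, 0.0], [0.748, -0.663, 0.0], [0.0, 0.0, -1.0]]
contact_force: [0.4, 0.4, -1.3]
width: 0.046
grip_force: 0.0
```

drive_tool(
  series=[
    {"tx": 0,"ty": -40,"tz": 0,"wx": 0,"wy": 0,"wz": 0,"gripper": 0.46},
    {"tx": 0,"ty": -15,"tz": 0,"wx": 0,"wy": 0,"wz": 0,"gripper": 0.46},
    {"tx": 0,"ty": 0,"tz": 0,"wx": 0,"wy": 0,"wz": 0,"gripper": 0.46},
    {"tx": 0,"ty": 0,"tz": 0,"wx": 0,"wy": 0,"wz": 0,"gripper": 0.46},
    {"tx": 0,"ty": 0,"tz": 0,"wx": 0,"wy": 0,"wz": 0,"gripper": 0.46},
  ],
)

```text
time_s: 15.75
ee_pos: [0.3858, 0.2328, 0.3007]
tool_rot: [[0.663, 0.749, 0.0], [0.749, -0.663, -0.0], [0.0, 0.0, -1.0]]
contact_force: [0.0, 0.3, 0.0]
width: 0.0459
grip_force: 0.0
```

```bash
cat >> h.py <<'E'
CASE=np.load("case.npy");_C,_S=np.cos(CASE[2]),np.sin(CASE[2])
def tc(p): return np.r_[np.array([[_C,_S],[-_S,_C]])@(np.asarray(p)[:2]-CASE[:2]),p[2]]
def W(q): return np.array([CASE[0]+_C*q[0]-_S*q[1],CASE[1]+_S*q[0]+_C*q[1],q[2]])
def sp(t,F,k=2):
    for n,f in F.items(): print(t,n,[(np.round(a["at"],1).tolist(),round(a["confidence"],2)) for a in spot_point(t,f)[:k]])
E
python3 - <<'E'
from h import *
s=observe();print(tc(s["ee_pos"]).round(4),s["contact_force"])
F={n:grab_frame(n) for n in("scene","side","wrist")}
for t in("lid_handle","keeper","hinge"): sp(t,F)
w=F["wrist"]
for z in(.265,.275): print(z,proj(w,W((.1485,0,z))),proj(w,W((.1485,.049,z))),proj(w,W((.1485,-.049,z))))
for r in regions_of("lid_handle",w)[:1]:
    y,u=np.nonzero(r["mask"]);print(r["confidence"],len(u),np.percentile(u,[0,5,50,95,100]),np.percentile(y,[0,5,50,95,100]))
    print([(k,u[y==k].min(),u[y==k].max()) for k in range(y.min(),y.max(),12) if (y==k).any()])
E
```

```text
[0.1468 0.0021 0.3007] [0.03092686 0.28644948 0.01366445]
lid_handle scene [([382.7, 86.7], 0.98), ([359.0, 281.6], 0.67)]
lid_handle side [([261.1, 113.7], 0.91)]
lid_handle wrist [([314.1, 256.6], 0.71)]
keeper scene [([391.2, 91.4], 0.6), ([369.9, 179.7], 0.35)]
keeper side [([284.3, 114.9], 0.63)]
keeper wrist [([472.6, 275.3], 0.8)]
hinge scene [([386.3, 149.2], 0.84)]
hinge side [([286.3, 166.4], 0.82)]
hinge wrist [([315.6, 255.4], 0.16)]
0.265 [320.95523038 254.12278634] [320.9420333  326.99197999] [320.9701227  171.89319486]
0.275 [320.96130233 259.38282478] [320.94718709 335.02075382] [320.97731771 173.56276635]
0.61 46101 [303. 315. 419. 485. 508.] [  0.  28. 186. 331. 411.]
[(0, np.int64(432), np.int64(493)), (12, np.int64(417), np.int64(497)), (24, np.int64(405), np.int64(496)), (36, np.int64(392), np.int64(494)), (48, np.int64(378), np.int64(492)), (60, np.int64(365), np.int64(491)), (72, np.int64(362), np.int64(489)), (84, np.int64(361), np.int64(488)), (96, np.int64(361), np.int64(487)), (108, np.int64(360), np.int64(485)), (120, np.int64(360), np.int64(484)), (132, n
[... 180 characters left out ...]
92, np.int64(303), np.int64(476)), (204, np.int64(303), np.int64(474)), (216, np.int64(303), np.int64(473)), (228, np.int64(304), np.int64(471)), (240, np.int64(304), np.int64(497)), (252, np.int64(304), np.int64(508)), (264, np.int64(304), np.int64(506)), (276, np.int64(304), np.int64(504)), (288, np.int64(304), np.int64(502)), (300, np.int64(305), np.int64(501)), (312, np.int64(304), np.int64(499)), (324, np.int64(304), np.int64(460)), (336, np.int64(305), np.int64(459)), (348, np.int64(362), np.int64(457)), (360, np.int64(365), np.int64(381)), (372, np.int64(370), np.int64(385)), (384, np.int64(375), np.int64(388)), (396, np.int64(379), np.int64(392)), (408, np.int64(383), np.int64(390))]
```

drive_tool(
  series=[
    {"tx": 2,"ty": -5,"tz": 20,"wx": 0,"wy": 0,"wz": 0,"gripper": 0.46},
    {"tx": 0,"ty": 0,"tz": 30,"wx": 0,"wy": 0,"wz": 0,"gripper": 0.46},
    {"tx": 0,"ty": 0,"tz": 23,"wx": 0,"wy": 0,"wz": 0,"gripper": 0.46},
    {"tx": 0,"ty": 0,"tz": 0,"wx": 0,"wy": 0,"wz": 0,"gripper": 0.46},
    {"tx": 0,"ty": 0,"tz": 0,"wx": 0,"wy": 0,"wz": 0,"gripper": 1},
  ],
  newtons=30,
)

```text
time_s: 16.9
ee_pos: [0.3827, 0.2382, 0.2282]
tool_rot: [[0.662, 0.749, -0.0], [0.749, -0.662, -0.0], [-0.0, -0.0, -1.0]]
contact_force: [0.0, -0.1, -0.2]
width: 0.0331
grip_force: 0.0
```

drive_tool(
  series=[
    {"tx": 0,"ty": 0,"tz": 0,"wx": 0,"wy": 0,"wz": 0,"gripper": 1},
    {"tx": 0,"ty": 0,"tz": 0,"wx": 0,"wy": 0,"wz": 0,"gripper": 1},
    {"tx": 0,"ty": 0,"tz": 0,"wx": 0,"wy": 0,"wz": 0,"gripper": 1},
    {"tx": 0,"ty": 0,"tz": 0,"wx": 0,"wy": 0,"wz": 0,"gripper": 1},
    {"tx": 0,"ty": 0,"tz": 0,"wx": 0,"wy": 0,"wz": 0,"gripper": 1},
  ],
)

```text
time_s: 17.4
ee_pos: [0.3831, 0.2386, 0.2288]
tool_rot: [[0.662, 0.749, 0.002], [0.749, -0.662, 0.001], [0.002, 0.0, -1.0]]
contact_force: [-1.6, 1.8, 7.3]
width: 0.0102
grip_force: 29.7
```

```bash
python3 - <<'E'
from h import *
s=observe();p=tc(s["ee_pos"]);print(p,s["width"])
for zo in(.040,.045,.050):
    r=np.array([p[0]-.08,p[2]+zo-.12]);L=np.hypot(*r);a0=np.arctan2(r[1],-r[0]);print("r",L,"bar z",p[2]+zo)
    # bar angle phi=theta+atan(b/a); remove 1.345 rad
    P=[np.array([-L*np.cos(a0-k),L*np.sin(a0-k)]) for k in np.linspace(0,1.345,11)]
    print([ (1e3*(B-A)).round(0).tolist() for A,B in zip(P,P[1:])], (P[-1]-P[0]).round(4))
E
```

```text
[ 0.15260647 -0.00048619  0.22882412] 0.010180951388067074
r 0.16559081408058077 bar z 0.26882411791454996
[[-21.0, 8.0], [-22.0, 6.0], [-22.0, 3.0], [-22.0, -0.0], [-22.0, -3.0], [-21.0, -6.0], [-20.0, -9.0], [-19.0, -12.0], [-17.0, -14.0], [-15.0, -16.0]] [-0.2014 -0.0447]
r 0.17009867397194772 bar z 0.27382411791454997
[[-21.0, 8.0], [-22.0, 5.0], [-23.0, 2.0], [-23.0, -1.0], [-23.0, -4.0], [-22.0, -7.0], [-21.0, -10.0], [-19.0, -12.0], [-17.0, -15.0], [-15.0, -17.0]] [-0.2063 -0.0486]
r 0.17463333034149142 bar z 0.27882411791455
[[-22.0, 8.0], [-23.0, 5.0], [-23.0, 2.0], [-23.0, -1.0], [-23.0, -4.0], [-22.0, -7.0], [-21.0, -10.0], [-20.0, -13.0], [-18.0, -15.0], [-16.0, -18.0]] [-0.2111 -0.0525]
```

drive_tool(
  series=[
    {"tx": 0,"ty": 21,"tz": -8,"wx": 0,"wy": 0,"wz": 0,"gripper": 1},
    {"tx": 0,"ty": 22,"tz": -6,"wx": 0,"wy": 0,"wz": 0,"gripper": 1},
    {"tx": 0,"ty": 22,"tz": -3,"wx": 0,"wy": 0,"wz": 0,"gripper": 1},
    {"tx": 0,"ty": 22,"tz": 0,"wx": 0,"wy": 0,"wz": 0,"gripper": 1},
    {"tx": 0,"ty": 22,"tz": 3,"wx": 0,"wy": 0,"wz": 0,"gripper": 1},
  ],
)

```text
time_s: 17.9
ee_pos: [0.4654, 0.1656, 0.2429]
tool_rot: [[0.662, 0.749, 0.002], [0.749, -0.662, 0.001], [0.002, 0.001, -1.0]]
contact_force: [1.1, 5.3, 0.4]
width: 0.0103
grip_force: 30.1
```

drive_tool(
  series=[
    {"tx": 0,"ty": 21,"tz": 6,"wx": 0,"wy": 0,"wz": 0,"gripper": 1},
    {"tx": 0,"ty": 20,"tz": 9,"wx": 0,"wy": 0,"wz": 0,"gripper": 1},
    {"tx": 0,"ty": 19,"tz": 12,"wx": 0,"wy": 0,"wz": 0,"gripper": 1},
    {"tx": 0,"ty": 17,"tz": 14,"wx": 0,"wy": 0,"wz": 0,"gripper": 1},
    {"tx": 0,"ty": 13,"tz": 14,"wx": 0,"wy": 0,"wz": 0,"gripper": 1},
  ],
)

```text
time_s: 18.4
ee_pos: [0.5334, 0.1052, 0.1866]
tool_rot: [[0.663, 0.749, 0.002], [0.749, -0.663, -0.001], [0.001, 0.002, -1.0]]
contact_force: [1.1, -2.5, 3.6]
width: 0.0104
grip_force: 32.0
```

drive_tool(
  series=[
    {"tx": 0,"ty": 3,"tz": 4,"wx": 0,"wy": 0,"wz": 0,"gripper": 1},
    {"tx": 0,"ty": 0,"tz": 0,"wx": 0,"wy": 0,"wz": 0,"gripper": 1},
    {"tx": 0,"ty": 0,"tz": 0,"wx": 0,"wy": 0,"wz": 0,"gripper": 1},
    {"tx": 0,"ty": 0,"tz": 0,"wx": 0,"wy": 0,"wz": 0,"gripper": 1},
    {"tx": 0,"ty": 0,"tz": 0,"wx": 0,"wy": 0,"wz": 0,"gripper": 1},
  ],
)

```text
time_s: 18.9
ee_pos: [0.5354, 0.1034, 0.1831]
tool_rot: [[0.662, 0.749, 0.003], [0.749, -0.662, -0.001], [0.001, 0.003, -1.0]]
contact_force: [4.3, -9.7, 5.6]
width: 0.0101
grip_force: 32.4
```

```bash
python3 - <<'E'
from h import *
s=observe();p=tc(s["ee_pos"]);print(p,s["width"])
F={n:grab_frame(n) for n in("scene","side","wrist")}
for t in("lid_handle","keeper","bar","tab","lever_end","lever_pivot"): sp(t,F)
E
```

```text
[-0.0510576  -0.0003331   0.18307814] 0.010090486251732202
lid_handle scene [([400.0, 145.6], 0.95)]
lid_handle side [([322.1, 146.9], 0.79)]
lid_handle wrist [([320.0, 317.4], 0.73)]
keeper scene [([399.5, 181.4], 0.74)]
keeper side [([336.7, 178.8], 0.79)]
keeper wrist [([400.9, 260.7], 0.93)]
bar scene [([408.3, 196.3], 0.76), ([401.3, 207.0], 0.44)]
bar side [([344.5, 178.9], 0.53)]
bar wrist [([474.9, 260.6], 0.82)]
tab scene [([404.8, 197.8], 0.45)]
tab side [([354.1, 176.9], 0.46)]
tab wrist [([518.3, 269.0], 0.61)]
lever_end scene [([405.0, 199.0], 0.85)]
lever_end side [([342.9, 183.4], 0.63)]
lever_end wrist [([322.7, 319.7], 0.65), ([377.6, 228.3], 0.21)]
lever_pivot scene [([399.9, 207.3], 0.94)]
lever_pivot side [([330.4, 197.7], 0.55)]
lever_pivot wrist [([376.9, 228.9], 0.82)]
```

drive_tool(
  series=[
    {"tx": 0,"ty": 2,"tz": 3,"wx": 0,"wy": 0,"wz": 0,"gripper": 1},
    {"tx": 0,"ty": 1,"tz": 2,"wx": 0,"wy": 0,"wz": 0,"gripper": 1},
    {"tx": 0,"ty": 0,"tz": 0,"wx": 0,"wy": 0,"wz": 0,"gripper": 1},
    {"tx": 0,"ty": 0,"tz": 0,"wx": 0,"wy": 0,"wz": 0,"gripper": 1},
    {"tx": 0,"ty": 0,"tz": 0,"wx": 0,"wy": 0,"wz": 0,"gripper": 1},
  ],
)

```text
time_s: 20.45
ee_pos: [0.5381, 0.1011, 0.1784]
tool_rot: [[0.662, 0.749, 0.004], [0.749, -0.662, -0.002], [0.001, 0.004, -1.0]]
contact_force: [6.4, -11.4, 7.3]
width: 0.0102
grip_force: 32.8
```

drive_tool(
  series=[
    {"tx": 0,"ty": 0,"tz": 0,"wx": 0,"wy": 0,"wz": 0,"gripper": 0.46},
    {"tx": 0,"ty": 0,"tz": 0,"wx": 0,"wy": 0,"wz": 0,"gripper": 0.46},
    {"tx": 0,"ty": 0,"tz": 0,"wx": 0,"wy": 0,"wz": 0,"gripper": 0.46},
    {"tx": 0,"ty": 0,"tz": -20,"wx": 0,"wy": 0,"wz": 0,"gripper": 0.46},
    {"tx": 0,"ty": 0,"tz": -40,"wx": 0,"wy": 0,"wz": 0,"gripper": 0.46},
  ],
)

```text
time_s: 20.95
ee_pos: [0.5343, 0.1023, 0.2359]
tool_rot: [[0.662, 0.749, -0.006], [0.749, -0.662, -0.0], [-0.004, -0.004, -1.0]]
contact_force: [0.9, 0.1, 0.1]
width: 0.0461
grip_force: 0.0
```

drive_tool(
  series=[
    {"tx": 0,"ty": 0,"tz": -35,"wx": 0,"wy": 0,"wz": 0,"gripper": 0.46},
    {"tx": 0,"ty": 40,"tz": 0,"wx": 0,"wy": 0,"wz": 0.14,"gripper": 0.46},
    {"tx": 6,"ty": 40,"tz": 0,"wx": 0,"wy": 0,"wz": 0.14,"gripper": 0.46},
    {"tx": 12,"ty": 39,"tz": 0,"wx": 0,"wy": 0,"wz": 0.14,"gripper": 0.46},
    {"tx": 16,"ty": 36,"tz": 0,"wx": 0,"wy": 0,"wz": 0.14,"gripper": 0.46},
  ],
)

```text
time_s: 21.45
ee_pos: [0.6582, -0.0042, 0.2725]
tool_rot: [[0.961, 0.278, -0.0], [0.278, -0.961, 0.0], [-0.0, -0.0, -1.0]]
contact_force: [-0.0, 0.9, -0.3]
width: 0.0459
grip_force: 0.0
```

drive_tool(
  series=[
    {"tx": 0,"ty": 0,"tz": 0,"wx": 0,"wy": 0,"wz": 0.143,"gripper": 0.46},
    {"tx": 0,"ty": 0,"tz": 0,"wx": 0,"wy": 0,"wz": 0.143,"gripper": 0.46},
    {"tx": 0,"ty": 0,"tz": 0,"wx": 0,"wy": 0,"wz": 0.143,"gripper": 0.46},
    {"tx": 0,"ty": 0,"tz": 0,"wx": 0,"wy": 0,"wz": 0.143,"gripper": 0.46},
    {"tx": 0,"ty": 0,"tz": 0,"wx": 0,"wy": 0,"wz": 0.143,"gripper": 0.46},
  ],
)

```text
time_s: 21.95
ee_pos: [0.657, -0.0031, 0.2723]
tool_rot: [[0.907, -0.42, -0.001], [-0.42, -0.907, 0.0], [-0.001, 0.0, -1.0]]
contact_force: [-0.5, -0.3, 0.7]
width: 0.0462
grip_force: 0.0
```

drive_tool(
  series=[
    {"tx": 0,"ty": 0,"tz": 0,"wx": 0,"wy": 0,"wz": 0.143,"gripper": 0.46},
    {"tx": 0,"ty": 0,"tz": 0,"wx": 0,"wy": 0,"wz": 0.143,"gripper": 0.46},
    {"tx": 0,"ty": 0,"tz": 0,"wx": 0,"wy": 0,"wz": 0,"gripper": 0.46},
    {"tx": 0,"ty": 0,"tz": 0,"wx": 0,"wy": 0,"wz": 0,"gripper": 0.46},
    {"tx": 0,"ty": 0,"tz": 0,"wx": 0,"wy": 0,"wz": 0,"gripper": 0.46},
  ],
)

```text
time_s: 22.45
ee_pos: [0.6571, -0.0032, 0.2726]
tool_rot: [[0.758, -0.652, -0.0], [-0.652, -0.758, 0.0], [-0.0, 0.0, -1.0]]
contact_force: [0.4, -0.5, -0.7]
width: 0.0459
grip_force: 0.0
```

```bash
cat > latch.py <<'E'
from h import *
from scipy.optimize import least_squares
s=observe();print(tc(s["ee_pos"]).round(4),np.round(s["joints"],2),s["time_s"])
f=grab_frame("scene");g=grab_frame("side");w=grab_frame("wrist")
F={"scene":f,"side":g,"wrist":w}
print("wrist consistency",[ (t,proj(w,W(q)).round(0).tolist()) for t,q in(("lever_pivot",(-.094,0,.08)),)])
obs={}
for t in("keeper","bar","tab","lever_end","lever_pivot","lid_handle"):
    obs[t]=[]
    for n,F_ in F.items():
        r=spot_point(t,F_)[:2];print(t,n,[(np.round(a["at"],1).tolist(),round(a["confidence"],2)) for a in r])
        if r: obs[t].append((F_,r[0]["at"]))
    r=least_squares(lambda q:np.concatenate([proj(F_,W((q[0],0,q[1])))-uv for F_,uv in obs[t]]),[-.12,.15],loss="soft_l1")
    print("   xz",r.x.round(4),r.fun.round(1))
cv2.imwrite("pics/lw.png",w["image"])
E
python3 latch.py
```

```text
[-0.2129 -0.0013  0.2726] [-0.1   0.49  1.15  0.    1.51  2.19] 22.45
wrist consistency [('lever_pivot', [321.0, 313.0])]
keeper scene [([397.3, 189.6], 0.84)]
keeper side []
keeper wrist [([319.4, 335.5], 0.8)]
   xz [-0.0945  0.1287] [2.4 0.5 1.4 0.2]
bar scene [([410.9, 193.0], 0.45)]
bar side [([346.2, 182.0], 0.46)]
bar wrist [([324.9, 301.5], 0.78)]
   xz [-0.1415  0.1517] [-5.6  1.5  0.3 -2.3 -3.4  0.1]
tab scene [([402.0, 192.8], 0.72), ([356.6, 283.3], 0.45)]
tab side [([358.1, 179.4], 0.63)]
tab wrist [([319.5, 288.4], 0.74), ([531.8, 291.9], 0.35)]
   xz [-0.1609  0.1675] [ 6.   1.3 -5.2 -2.5  2.4 -0.1]
lever_end scene [([408.7, 193.1], 0.58)]
lever_end side [([345.6, 186.0], 0.71)]
lever_end wrist [([320.8, 301.3], 0.73)]
   xz [-0.1396  0.1471] [-3.8  2.5  0.2 -5.   0.7  0.1]
lever_pivot scene [([400.3, 205.6], 0.66)]
lever_pivot side [([328.1, 196.7], 0.83)]
lever_pivot wrist [([321.8, 310.2], 0.55)]
   xz [-0.0974  0.0806] [-2.   1.4  4.2 -0.4 -1.   0.5]
lid_handle scene [([399.4, 149.8], 0.95)]
lid_handle side [([320.2, 152.3], 0.95), ([281.8, 164.7], 0.39)]
lid_handle wrist []
   xz [-0.056   0.2126] [-0.3  0.8 -0.1 -1.2]
```

drive_tool(
  series=[
    {"tx": 0,"ty": 0,"tz": 0,"wx": 0,"wy": -0.125,"wz": 0,"gripper": 0.46},
    {"tx": 0,"ty": 0,"tz": 0,"wx": 0,"wy": -0.125,"wz": 0,"gripper": 0.46},
    {"tx": 0,"ty": 0,"tz": 0,"wx": 0,"wy": -0.125,"wz": 0,"gripper": 0.46},
    {"tx": 0,"ty": 0,"tz": 0,"wx": 0,"wy": -0.125,"wz": 0,"gripper": 0.46},
    {"tx": 0,"ty": 0,"tz": 0,"wx": 0,"wy": 0,"wz": 0,"gripper": 0.46},
  ],
)

```text
time_s: 24.0
ee_pos: [0.6574, -0.0052, 0.2689]
tool_rot: [[0.658, -0.657, -0.369], [-0.575, -0.754, 0.318], [-0.487, 0.003, -0.873]]
contact_force: [0.7, -0.1, -1.2]
width: 0.0463
grip_force: 0.0
```

```bash
cat >> latch.py <<'E'
w=F["wrist"];R=np.array(s["tool_rot"]);p=np.array(s["ee_pos"])
T=np.eye(4);T[:3,:3]=R;T[:3,3]=p;print("X dev",np.abs(np.array(w["extrinsics"])@T-np.load("wristX.npy")).max())
cR=np.array([[_C,_S,0],[-_S,_C,0],[0,0,1]])@R;print("tool in case\n",cR.round(3))
for t,q in(("lever_pivot",(-.094,0,.08)),("tab",(-.163,0,.165)),("bar",(-.141,0,.151)),("keeper",(-.094,0,.139)),("lever_end",(-.137,0,.127)),("tip?",tc(p-.03*R[:,2])),("tip world?",tc(p)+[0,0,.03]),("tip rep",tc(p))):
    print(t,[proj(c,W(q)).round(1).tolist() for c in(f,g,w)], "in tool mm",(1e3*R.T@(W(q)-p)).round(1))
E
sed -i 's/^from h import \*/from h import *\nfrom h import _C,_S/' latch.py
python3 latch.py
```

```text
[-0.2144  0.      0.2689] [-0.23  0.76  0.76  0.26  2.07  2.13] 24.0
wrist consistency [('lever_pivot', [321.0, 213.0])]
keeper scene [([400.1, 186.0], 0.61)]
keeper side [([338.3, 181.4], 0.94)]
keeper wrist [([319.2, 246.6], 0.89)]
   xz [-0.1113  0.149 ] [ 2.   1.4 -1.3 -4.2  1.9 -0.1]
bar scene [([398.8, 208.6], 0.73), ([405.5, 193.9], 0.61)]
bar side [([344.8, 180.5], 0.47)]
bar wrist [([322.8, 223.7], 0.73)]
   xz [-0.1356  0.1437] [  5.6 -12.9  -0.3   1.1  -1.4  -0.2]
tab scene [([407.4, 193.5], 0.6), ([387.2, 210.4], 0.6)]
tab side [([354.7, 180.0], 0.72)]
tab wrist [([321.7, 219.8], 0.74)]
   xz [-0.162   0.1687] [ 0.8  0.5 -1.4 -3.3  0.2 -0.2]
lever_end scene [([407.2, 195.2], 0.65)]
lever_end side [([343.3, 183.2], 0.66)]
lever_end wrist [([324.1, 216.3], 0.83)]
   xz [-0.1399  0.1397] [-2.6  3.1  2.6  0.1 -2.6  0.6]
lever_pivot scene [([400.6, 208.1], 0.82)]
lever_pivot side [([328.9, 199.6], 0.9)]
lever_pivot wrist [([319.5, 208.4], 0.72)]
   xz [-0.0891  0.0666] [-3.5  1.4  0.8 -0.1  1.4  0.5]
lid_handle scene [([398.8, 149.9], 0.88)]
lid_handle side [([320.6, 153.5], 0
[... 233 characters left out ...]
-0.873]]
lever_pivot [[398.0, 206.4], [331.2, 196.1], [320.9, 213.2]] in tool mm [-13.1  -1.6 223.6]
tab [[408.1, 195.6], [353.6, 178.0], [321.9, 215.6]] in tool mm [  5.7  -0.7 115.7]
bar [[405.2, 194.6], [346.3, 179.9], [321.5, 224.4]] in tool mm [ -6.7  -1.  138.7]
keeper [[400.1, 186.5], [331.6, 178.4], [320.9, 251.6]] in tool mm [-41.9  -1.4 172. ]
lever_end [[403.9, 202.0], [344.8, 186.9], [321.4, 210.4]] in tool mm [  1.5  -1.1 161.6]
tip? [[422.4, 163.3], [379.0, 141.2], [324.0, 294.4]] in tool mm [ -0.   0. -30.]
tip world? [[420.6, 157.5], [373.8, 138.3], [324.0, 320.7]] in tool mm [-14.6   0.1 -26.2]
tip rep [[419.0, 170.1], [373.0, 149.0], [323.6, 270.9]] in tool mm [-0. -0.  0.]
```

```bash
python3 - <<'E'
from h import *
w=grab_frame("wrist");w=grab_frame("wrist");s=observe();R=np.array(s["tool_rot"]);p=np.array(s["ee_pos"])
T=np.eye(4);T[:3,:3]=R;T[:3,3]=p;X=np.array(w["extrinsics"])@T;D=np.load("wristX.npy");print((X-D).round(4));print(D.round(4));print(p,s["joint_velocities"])
E=np.linalg.inv(np.array(w["extrinsics"]));tip=E@D@np.array([0,0,-.03,1]);print("tip by cam",tip,tc(tip[:3]))
f=grab_frame("scene");g=grab_frame("side")
for q in(tip[:3],p-.03*R[:,2],p+[0,0,.03]): print(proj(f,q).round(1),proj(g,q).round(1))
a=cv2.resize(f["image"][110:220,365:475],(400,400),interpolation=cv2.INTER_CUBIC)
b=cv2.resize(g["image"][100:210,310:420],(400,400),interpolation=cv2.INTER_CUBIC)
cv2.imwrite("pics/lean.png",np.hstack([a,b]))
E
```

```text
[[ 0.0005 -0.      0.0008 -0.0011]
 [ 0.0006  0.0007 -0.0021 -0.0029]
 [-0.0021 -0.0006 -0.0006 -0.0016]
 [ 0.      0.      0.      0.    ]]
[[-4.000e-04  1.000e+00  2.000e-04  1.400e-03]
 [-9.615e-01 -3.000e-04 -2.748e-01  1.970e-02]
 [-2.748e-01 -3.000e-04  9.615e-01  1.902e-01]
 [ 0.000e+00  0.000e+00  0.000e+00  1.000e+00]]
[ 0.65718489 -0.00332103  0.27266316] [ 0.00042686 -0.00103324 -0.00062493 -0.00069964  0.00020452  0.00011398]
tip by cam [ 0.66499006 -0.01152254  0.29981055  1.        ] [-0.2242616  -0.00033487  0.29981055]
[422.1 159.9] [377.4 138.9]
[423.  161.1] [378.8 139.4]
[421.3 155.5] [373.7 136.5]
```

View pics/lean.png

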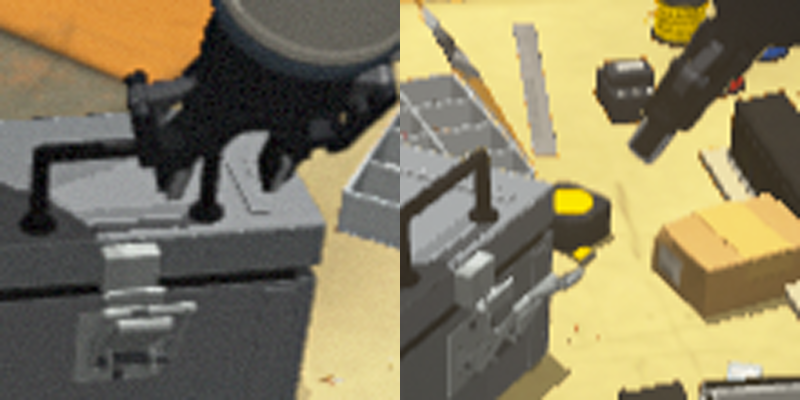

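drive_tool(
  series=[
    {"tx": 6,"ty": -1,"tz": 42,"wx": 0,"wy": 0,"wz": 0,"gripper": 0.46},
    {"tx": 0,"ty": 0,"tz": 45,"wx": 0,"wy": 0,"wz": 0,"gripper": 0.46},
    {"tx": 0,"ty": 0,"tz": 35,"wx": 0,"wy": 0,"wz": 0,"gripper": 0.46},
    {"tx": 0,"ty": 0,"tz": 12,"wx": 0,"wy": 0,"wz": 0,"gripper": 0.46},
    {"tx": 0,"ty": 0,"tz": 0,"wx": 0,"wy": 0,"wz": 0,"gripper": 0.46},
  ],
  newtons=40,
)

```text
time_s: 25.75
ee_pos: [0.6126, 0.0365, 0.1518]
tool_rot: [[0.662, -0.655, -0.364], [-0.574, -0.756, 0.314], [-0.481, 0.001, -0.877]]
contact_force: [1.2, -0.3, 0.4]
width: 0.0461
grip_force: 0.0
```

```bash
python3 latch.py | grep -v lid_handle; python3 - <<'E'
from h import *
w=grab_frame("wrist")
for r in regions_of("tab",w)[:1]:
    y,u=np.nonzero(r["mask"]);print(r["confidence"],len(u),[(k,u[y==k].min(),u[y==k].max()) for k in range(y.min(),y.max(),8) if (y==k).any()])
E
```

```text
[-0.1533 -0.0015  0.1518] [-0.19  0.76  1.08  0.25  1.74  2.09] 25.75
wrist consistency [('lever_pivot', [323.0, 254.0])]
keeper scene [([400.6, 188.5], 0.65), ([396.4, 207.4], 0.53)]
keeper side [([334.7, 184.3], 0.91)]
keeper wrist [([322.9, 310.7], 0.91), ([322.7, 254.0], 0.44)]
   xz [-0.1024  0.1377] [ 0.2  0.6 -0.6 -4.6  0.7 -0.1]
bar scene [([408.6, 193.4], 0.61)]
bar side [([346.4, 181.5], 0.42)]
bar wrist []
   xz [-0.1413  0.1521] [-3.3  0.9  0.  -1.9]
tab scene []
tab side [([355.4, 177.5], 0.64)]
tab wrist [([327.6, 293.0], 0.69)]
   xz [-0.1675  0.1738] [-0.2 -1.8 -1.3 -0.1]
lever_end scene [([404.9, 199.1], 0.91)]
lever_end side [([345.7, 184.7], 0.72)]
lever_end wrist [([323.3, 273.6], 0.96)]
   xz [-0.1386  0.1375] [-0.5 -0.4 -0.3 -0.9  1.4 -0.2]
lever_pivot scene [([401.8, 205.8], 0.87), ([193.2, 373.6], 0.3)]
lever_pivot side [([330.4, 195.8], 0.95)]
lever_pivot wrist [([320.3, 250.9], 0.73)]
   xz [-0.0963  0.079 ] [-3.6  1.5  1.5  0.8  2.9  0.6]
   xz [-0.0615  0.0885] [-5.7 40.8  1.9 37.4 -7.1  0.9]
X dev 0.003072049999728759
tool in case
 [[-0.877 -0.012  0.481]
[... 345 characters left out ...]
.4], [323.4, 319.7]] in tool mm [-45.8   0.8  39.7]
lever_end [[403.9, 202.0], [344.8, 186.9], [324.5, 261.8]] in tool mm [-2.3  1.3 29.5]
tip? [[409.9, 192.1], [355.6, 174.0], [322.6, 300.3]] in tool mm [ -0.  -0. -30.]
tip world? [[408.4, 186.8], [351.0, 171.3], [322.6, 325.8]] in tool mm [-14.4   0.  -26.3]
tip rep [[407.2, 197.6], [350.5, 180.8], [322.4, 275.8]] in tool mm [ 0.  0. -0.]
0.73 3031 [(242, np.int64(286), np.int64(331)), (250, np.int64(280), np.int64(364)), (258, np.int64(279), np.int64(367)), (266, np.int64(277), np.int64(369)), (274, np.int64(274), np.int64(372)), (282, np.int64(271), np.int64(375)), (290, np.int64(268), np.int64(378)), (298, np.int64(301), np.int64(349))]
```

drive_tool(
  series=[
    {"tx": 2,"ty": 1,"tz": 6,"wx": 0,"wy": 0,"wz": 0,"gripper": 0.46},
    {"tx": 0,"ty": 0,"tz": 4,"wx": 0,"wy": 0,"wz": 0,"gripper": 0.46},
    {"tx": 0,"ty": 0,"tz": 0,"wx": 0,"wy": 0,"wz": 0,"gripper": 1},
    {"tx": 0,"ty": 0,"tz": 0,"wx": 0,"wy": 0,"wz": 0,"gripper": 1},
    {"tx": 0,"ty": 0,"tz": 0,"wx": 0,"wy": 0,"wz": 0,"gripper": 1},
  ],
  newtons=40,
)

```text
time_s: 27.4
ee_pos: [0.61, 0.0371, 0.1424]
tool_rot: [[0.663, -0.655, -0.363], [-0.575, -0.756, 0.314], [-0.48, 0.001, -0.877]]
contact_force: [-3.8, -3.0, -0.4]
width: 0.0217
grip_force: 39.2
```

drive_tool(
  series=[
    {"tx": 0,"ty": 0,"tz": 0,"wx": 0,"wy": 0,"wz": 0,"gripper": 1},
    {"tx": 0,"ty": 0,"tz": 0,"wx": 0,"wy": 0,"wz": 0,"gripper": 1},
    {"tx": 0,"ty": 0,"tz": 0,"wx": 0,"wy": 0,"wz": 0,"gripper": 1},
    {"tx": 0,"ty": 0,"tz": 0,"wx": 0,"wy": 0,"wz": 0,"gripper": 1},
    {"tx": 0,"ty": 0,"tz": 0,"wx": 0,"wy": 0,"wz": 0,"gripper": 1},
  ],
)

```text
time_s: 27.9
ee_pos: [0.6101, 0.0372, 0.1424]
tool_rot: [[0.663, -0.655, -0.363], [-0.575, -0.756, 0.314], [-0.48, 0.0, -0.877]]
contact_force: [-3.9, -3.8, -1.2]
width: 0.0218
grip_force: 39.2
```

drive_tool(
  series=[
    {"tx": -11,"ty": 0,"tz": -1,"wx": 0,"wy": 0,"wz": 0,"gripper": 1},
    {"tx": -11,"ty": 0,"tz": 0,"wx": 0,"wy": 0,"wz": 0,"gripper": 1},
    {"tx": -11,"ty": 0,"tz": 1,"wx": 0,"wy": 0,"wz": 0,"gripper": 1},
    {"tx": -11,"ty": 0,"tz": 3,"wx": 0,"wy": 0,"wz": 0,"gripper": 1},
    {"tx": 0,"ty": 0,"tz": 0,"wx": 0,"wy": 0,"wz": 0,"gripper": 1},
  ],
)

```text
time_s: 28.4
ee_pos: [0.5792, 0.0646, 0.1619]
tool_rot: [[0.664, -0.654, -0.362], [-0.574, -0.756, 0.314], [-0.479, -0.0, -0.878]]
contact_force: [-1.8, -3.8, -0.5]
width: 0.0212
grip_force: 39.6
```

```bash
python3 latch.py | grep -v lid_handle|grep -v pivot|head -14
```

```text
[-0.1095 -0.0004  0.1619] [-0.16  0.69  1.18  0.26  1.69  2.1 ] 28.4
keeper scene [([400.5, 187.4], 0.86), ([357.6, 285.3], 0.27)]
keeper side [([335.7, 180.6], 0.82)]
keeper wrist [([324.9, 267.6], 0.72), ([320.5, 255.0], 0.69)]
   xz [-0.1025  0.1481] [ 0.7 -1.9 -1.5 -4.1 -3.2 -0.5]
bar scene [([407.5, 183.2], 0.58)]
bar side [([336.4, 174.0], 0.67)]
bar wrist [([325.7, 265.4], 0.91)]
   xz [-0.1162  0.1593] [-4.5  1.9  2.2  0.5 -3.6  0.4]
tab scene [([403.6, 181.0], 0.71)]
tab side [([354.8, 261.8], 0.33)]
tab wrist [([320.3, 284.4], 0.86)]
   xz [-0.1315  0.1835] [  2.   -0.7 -11.1 -93.3   2.4  -0.3]
lever_end scene [([404.6, 194.8], 0.73)]
```

drive_tool(
  series=[
    {"tx": -10,"ty": 0,"tz": 4,"wx": 0,"wy": 0,"wz": 0,"gripper": 1},
    {"tx": -5,"ty": 0,"tz": 2,"wx": 0,"wy": 0,"wz": 0,"gripper": 1},
    {"tx": -3,"ty": 0,"tz": 2,"wx": 0,"wy": 0,"wz": 0,"gripper": 1},
    {"tx": 0,"ty": 0,"tz": 0,"wx": 0,"wy": 0,"wz": 0,"gripper": 1},
    {"tx": 0,"ty": 0,"tz": 0,"wx": 0,"wy": 0,"wz": 0,"gripper": 1},
  ],
)

```text
time_s: 29.95
ee_pos: [0.5655, 0.0764, 0.1627]
tool_rot: [[0.663, -0.655, -0.362], [-0.575, -0.756, 0.314], [-0.479, -0.0, -0.878]]
contact_force: [-0.5, -3.5, 6.1]
width: 0.0217
grip_force: 41.0
```

```bash
python3 latch.py | grep -v lid_handle|grep -v pivot|head -17
```

```text
[-9.150e-02 -1.000e-04  1.627e-01] [-0.14  0.67  1.23  0.26  1.67  2.11] 29.95
keeper scene [([401.5, 190.0], 0.71), ([284.0, 242.5], 0.63)]
keeper side [([337.3, 181.9], 0.82)]
keeper wrist [([318.3, 229.8], 0.97)]
   xz [-0.1042  0.1412] [-0.4 -1.7 -2.6 -3.   3.4 -0.5]
bar scene [([407.2, 181.5], 0.77), ([401.3, 174.2], 0.58)]
bar side [([331.6, 172.4], 0.66), ([330.2, 195.7], 0.3)]
bar wrist [([324.0, 251.6], 0.84)]
   xz [-0.1078  0.1612] [-4.9  0.7  4.4  0.6 -2.2  0.3]
tab scene [([406.8, 173.8], 0.58)]
tab side [([341.7, 168.4], 0.5)]
tab wrist [([319.5, 276.1], 0.84), ([324.1, 176.6], 0.42)]
   xz [-0.1248  0.1908] [-1.7  2.1 -0.1 -2.9  3.   0. ]
lever_end scene [([402.2, 197.4], 0.71)]
lever_end side [([345.1, 185.1], 0.76), ([354.8, 392.9], 0.32)]
lever_end wrist [([323.7, 176.0], 0.98)]
   xz [-0.1342  0.136 ] [ 1.7  0.7 -1.1 -1.3 -1.2 -0.1]
```

drive_tool(
  series=[
    {"tx": -4,"ty": 0,"tz": 2,"wx": 0,"wy": 0,"wz": 0,"gripper": 1},
    {"tx": -3,"ty": 0,"tz": 2,"wx": 0,"wy": 0,"wz": 0,"gripper": 1},
    {"tx": 0,"ty": 0,"tz": 0,"wx": 0,"wy": 0,"wz": 0,"gripper": 1},
    {"tx": 0,"ty": 0,"tz": 0,"wx": 0,"wy": 0,"wz": 0,"gripper": 1},
    {"tx": 0,"ty": 0,"tz": 0,"wx": 0,"wy": 0,"wz": 0,"gripper": 1},
  ],
)

```text
time_s: 31.5
ee_pos: [0.5593, 0.0817, 0.1624]
tool_rot: [[0.663, -0.655, -0.362], [-0.575, -0.756, 0.314], [-0.479, -0.0, -0.878]]
contact_force: [-0.6, -3.4, 5.2]
width: 0.0217
grip_force: 40.2
```

```bash
cat > kb.py <<'E'
from h import *
from scipy.optimize import least_squares
O={t:[] for t in("keeper","bar","lever_end")}
for i in range(3):
    F={n:grab_frame(n) for n in("scene","side","wrist")}
    for t in O:
        for n,f in F.items():
            r=spot_point(t,f)[:1]
            if r and r[0]["confidence"]>.35: O[t].append((f,np.array(r[0]["at"]),n))
for t,o in O.items():
    r=least_squares(lambda q:np.concatenate([proj(f,W((q[0],0,q[1])))-uv for f,uv,_ in o]),[-.1,.15],loss="soft_l1")
    print(t,r.x.round(4),{n:np.mean([u for _,u,m in o if m==n],0).round(1).tolist() for n in F if any(m==n for _,_,m in o)},len(o))
s=observe();print(tc(s["ee_pos"]).round(4),np.round(s["contact_force"],1),s["time_s"])
E
python3 kb.py
```

```text
keeper [-0.0986  0.1354] {'scene': [401.0, 189.4], 'side': [336.4, 182.7], 'wrist': [317.8, 219.3]} 9
bar [-0.1073  0.1636] {'scene': [404.9, 181.4], 'side': [334.9, 171.0], 'wrist': [321.7, 218.0]} 8
lever_end [-0.1334  0.1324] {'scene': [404.2, 200.2], 'side': [344.6, 184.2], 'wrist': [321.7, 158.5]} 9
[-0.0832  0.0002  0.1624] [-1.  -2.1  4.4] 33.3
```

```bash
python3 - <<'E'
from h import *
w=grab_frame("wrist")
f=grab_frame("scene");g=grab_frame("side")
def aty(f,uv,y=0):
    c,d=ray(f,uv);c=tc(c);d=tc(d+[*CASE[:2],0]);return c+d*(y-c[1])/d[1]
for n,uv in(("bar",(321.7,218)),("keeper",(317.8,219.3)),("lever_end",(321.7,158.5))):
    print(n,[tc(atz(w,uv,z)).round(4).tolist() for z in(.13,.14,.15,.16,.165)])
print("cam",tc(ray(w,(320,240))[0]))
for ph in(.1,0,-.1,-.2,-.25):
    b=np.array([-.106-.068*np.sin(ph),0,.093+.068*np.cos(ph)]);t=b+.026*np.array([-np.sin(ph+.45),0,np.cos(ph+.45)]);e=b+.043*np.array([-np.sin(ph+.45),0,np.cos(ph+.45)])
    print(ph,b.round(3),[proj(c,W(b)).round(0).tolist() for c in(f,g,w)],"tabend",[proj(c,W(e)).round(0).tolist() for c in(f,g,w)])
for t in("bar","tab","keeper","lever_end"):
  for n,c in(("f",f),("g",g),("w",w)):
    for r in regions_of(t,c)[:1]:
        y,u=np.nonzero(r["mask"]);print(t,n,round(r["confidence"],2),len(u),u.min(),u.max(),y.min(),y.max(),np.round(r["at"],0))
print(observe()["time_s"])
E
```

```text
bar [[-0.0942, 0.0003, 0.13], [-0.1028, 0.0002, 0.14], [-0.1115, 0.0, 0.15], [-0.1201, -0.0001, 0.16], [-0.1244, -0.0002, 0.165]]
keeper [[-0.0932, -0.0019, 0.13], [-0.1019, -0.0018, 0.14], [-0.1106, -0.0018, 0.15], [-0.1193, -0.0018, 0.16], [-0.1237, -0.0018, 0.165]]
lever_end [[-0.1318, -0.0002, 0.13], [-0.138, -0.0003, 0.14], [-0.1442, -0.0004, 0.15], [-0.1505, -0.0005, 0.16], [-0.1536, -0.0005, 0.165]]
cam [-0.22783342 -0.00168324  0.28456214]
0.1 [-0.113  0.     0.161] [[403.0, 184.0], [338.0, 174.0], [322.0, 231.0]] tabend [[407.0, 176.0], [345.0, 164.0], [323.0, 256.0]]
0 [-0.106  0.     0.161] [[402.0, 182.0], [335.0, 173.0], [322.0, 242.0]] tabend [[406.0, 173.0], [342.0, 163.0], [322.0, 281.0]]
-0.1 [-0.099  0.     0.161] [[401.0, 180.0], [333.0, 172.0], [321.0, 252.0]] tabend [[404.0, 169.0], [338.0, 161.0], [322.0, 302.0]]
-0.2 [-0.092  0.     0.16 ] [[401.0, 179.0], [331.0, 172.0], [321.0, 260.0]] tabend [[403.0, 166.0], [335.0, 160.0], [322.0, 319.0]]
-0.25 [-0.089  0.     0.159] [[400.0, 178.0], [330.0, 172.0], [321.0, 263.0]] tabend [[403.0, 165.0], [333.0, 159.0], [321.0, 326.0]]
bar f 0.64 260 389 414 170 210 [406. 183.]
bar g 0.55 102 329 342 164 199 [334. 171.]
bar w 0.96 7050 261 381 146 305 [324. 248.]
tab f 0.76 194 389 413 170 210 [400. 181.]
tab g 0.46 191 328 342 163 200 [331. 181.]
tab w 0.56 7031 261 381 146 305 [322. 245.]
keeper f 0.88 3398 336 453 141 195 [374. 170.]
keeper g 0.68 3412 254 351 138 202 [303. 174.]
keeper w 0.85 49279 73 567 191 416 [319. 305.]
lever_end f 0.41 3566 336 454 141 195 [377. 173.]
lever_end g 0.59 288 328 348 162 201 [341. 183.]
lever_end w 0.89 8998 261 381 145 305 [324. 239.]
34.05
```

```bash
python3 - <<'E'
from h import *
w=grab_frame("wrist")
for r in regions_of("bar",w)[:1]:
    y,u=np.nonzero(r["mask"]);print(round(r["confidence"],2),[(k,int(u[y==k].min()),int(u[y==k].max()),int((y==k).sum())) for k in range(y.min(),y.max()+1,6) if (y==k).any()])
im=cv2.cvtColor(w["image"],cv2.COLOR_BGR2GRAY)
for c in(300,322,345): print(c,im[200:320:3,c].tolist())
print("scale px/mm at bar", (proj(w,W((-.1,-.026,.161)))-proj(w,W((-.1,.026,.161)))))
for x,z,n in((-.106,.135,"slot front floor"),(-.110,.144,"lip front top"),(-.106,.144,"lip top"),(-.094,.161,"block top front x-.1"),(-.08,.169,"lid front top")): print(n,proj(w,W((x,0,z))).round(0))
E
```

```text
0.77 [(146, 277, 290, 14), (152, 273, 369, 26), (158, 273, 370, 20), (164, 272, 371, 21), (170, 271, 371, 21), (176, 271, 372, 21), (182, 270, 373, 22), (188, 269, 373, 22), (194, 269, 374, 22), (200, 268, 374, 22), (206, 267, 374, 22), (212, 267, 375, 22), (218, 266, 376, 22), (224, 265, 377, 23), (230, 265, 377, 22), (236, 264, 378, 24), (242, 262, 379, 118), (248, 262, 380, 119), (254, 295, 373, 79), (260, 296, 347, 52), (266, 295, 348, 54), (272, 294, 348, 55), (278, 294, 348, 55), (284, 293, 349, 57), (290, 294, 348, 55), (296, 294, 347, 54), (302, 294, 347, 54)]
300 [105, 108, 109, 110, 146, 127, 106, 106, 108, 107, 109, 110, 106, 98, 111, 99, 99, 99, 99, 99, 98, 99, 98, 96, 98, 52, 90, 71, 65, 99, 58, 109, 149, 142, 151, 144, 156, 155, 157, 156]
322 [105, 109, 106, 108, 114, 103, 105, 107, 111, 107, 109, 107, 106, 98, 111, 102, 100, 100, 99, 102, 100, 100, 102, 101, 101, 56, 88, 83, 61, 100, 60, 116, 169, 219, 223, 191, 156, 157, 156, 156]
345 [104, 107, 108, 108, 118, 106, 105, 106, 110, 110, 111, 107, 108, 98, 110, 114, 94, 94, 95, 97, 95, 97, 96, 98, 99, 76, 91, 86, 60, 99, 56, 110, 135, 178, 189, 175, 156, 156, 157, 158]
scale px/mm at bar [-108.17550621   -0.88924311]
slot front floor [321. 207.]
lip front top [322. 212.]
lip top [321. 218.]
block top front x-.1 [321. 260.]
lid front top [321. 290.]
```

drive_tool(
  series=[
    {"tx": -4,"ty": 0,"tz": 2,"wx": 0,"wy": 0,"wz": 0,"gripper": 1},
    {"tx": 0,"ty": 0,"tz": 0,"wx": 0,"wy": 0,"wz": 0,"gripper": 1},
    {"tx": 0,"ty": 0,"tz": 0,"wx": 0,"wy": 0,"wz": 0,"gripper": 1},
    {"tx": 2,"ty": 0,"tz": 4,"wx": 0,"wy": 0,"wz": 0,"gripper": 1},
    {"tx": 2,"ty": 0,"tz": 3,"wx": 0,"wy": 0,"wz": 0,"gripper": 1},
  ],
)

```text
time_s: 34.65
ee_pos: [0.5557, 0.0847, 0.1544]
tool_rot: [[0.663, -0.655, -0.363], [-0.575, -0.756, 0.314], [-0.48, 0.0, -0.877]]
contact_force: [-2.0, -2.3, 5.9]
width: 0.0187
grip_force: 39.1
```

```bash
cat > wb.py <<'E'
from h import *
w=grab_frame("wrist");s=observe()
print(tc(s["ee_pos"]).round(4),np.round(s["contact_force"],1),s["time_s"])
for t in("bar","lever_end"):
  for r in regions_of(t,w)[:1]:
    y,u=np.nonzero(r["mask"]);wd=[(k,int(u[y==k].min()),int(u[y==k].max()),int((y==k).sum())) for k in range(y.min(),y.max()+1) if (y==k).any()]
    m=[x for x in wd if x[3]>95];print(t,round(r["confidence"],2),"rows",wd[0],wd[-1],"bar rows",m[:1],m[-1:])
im=cv2.cvtColor(w["image"],cv2.COLOR_BGR2GRAY)
for c in(300,322,345): print(c,im[180:270:2,c].tolist())
for q in((-.100,.161),(-.100,.150),(-.100,.139),(-.104,.139),(-.110,.144)): print(q,proj(w,W((q[0],0,q[1]))).round(0))
E
python3 wb.py
```

```text
[-0.0785  0.0004  0.1538] [-1.  -1.5  3.4] 34.7
bar 0.81 rows (136, 275, 365, 25) (298, 298, 343, 46) bar rows [(230, 262, 380, 119)] [(245, 264, 379, 116)]
lever_end 0.91 rows (87, 286, 328, 43) (298, 298, 343, 46) bar rows [(138, 273, 369, 97)] [(245, 264, 379, 116)]
300 [105, 107, 105, 106, 107, 108, 105, 105, 105, 106, 104, 105, 108, 108, 107, 106, 113, 120, 107, 101, 104, 104, 107, 107, 110, 96, 106, 112, 105, 99, 101, 99, 99, 97, 99, 100, 99, 99, 100, 99, 98, 100, 100, 88, 55]
322 [109, 107, 105, 106, 107, 107, 107, 104, 104, 106, 105, 107, 108, 108, 108, 104, 111, 122, 111, 104, 103, 105, 106, 109, 111, 102, 104, 109, 107, 102, 101, 101, 102, 101, 101, 103, 103, 102, 102, 102, 102, 103, 101, 89, 55]
345 [107, 110, 105, 107, 106, 107, 106, 105, 106, 108, 105, 104, 108, 108, 108, 107, 111, 122, 108, 105, 103, 105, 106, 109, 111, 104, 103, 110, 115, 104, 96, 93, 96, 97, 97, 96, 98, 99, 99, 100, 98, 100, 99, 99, 58]
(-0.1, 0.161) [321. 257.]
(-0.1, 0.15) [321. 240.]
(-0.1, 0.139) [321. 224.]
(-0.104, 0.139) [321. 218.]
(-0.11, 0.144) [322. 216.]
```

drive_tool(
  series=[
    {"tx": 0,"ty": 0,"tz": 0,"wx": 0,"wy": 0,"wz": 0,"gripper": 1},
    {"tx": 2,"ty": 0,"tz": 3,"wx": 0,"wy": 0,"wz": 0,"gripper": 1},
    {"tx": 1,"ty": 0,"tz": 3,"wx": 0,"wy": 0,"wz": 0,"gripper": 1},
    {"tx": 0,"ty": 0,"tz": 0,"wx": 0,"wy": 0,"wz": 0,"gripper": 1},
    {"tx": 0,"ty": 0,"tz": 0,"wx": 0,"wy": 0,"wz": 0,"gripper": 1},
  ],
  newtons=60,
)

```text
time_s: 35.3
ee_pos: [0.5559, 0.0844, 0.1476]
tool_rot: [[0.663, -0.655, -0.362], [-0.575, -0.755, 0.314], [-0.479, -0.0, -0.878]]
contact_force: [0.5, -4.4, 1.3]
width: 0.016
grip_force: 58.5
```

```bash
python3 wb.py; python3 kb.py
```

```text
[-0.079   0.0002  0.1477] [-0.4 -4.7  0.8] 35.35
bar 0.96 rows (138, 275, 290, 16) (297, 302, 339, 34) bar rows [(231, 262, 379, 116)] [(246, 268, 379, 112)]
lever_end 0.63 rows (56, 289, 338, 49) (297, 308, 339, 26) bar rows [(141, 274, 369, 96)] [(246, 277, 379, 103)]
300 [108, 109, 108, 103, 109, 106, 108, 107, 108, 108, 107, 103, 105, 106, 106, 104, 106, 109, 108, 105, 107, 112, 121, 108, 98, 101, 103, 110, 109, 97, 100, 98, 100, 99, 99, 97, 99, 97, 98, 100, 98, 99, 97, 79, 57]
322 [108, 106, 108, 103, 109, 108, 106, 105, 104, 107, 106, 98, 106, 107, 105, 104, 106, 106, 110, 107, 106, 112, 125, 110, 99, 101, 100, 108, 109, 102, 103, 100, 100, 101, 103, 101, 101, 101, 102, 102, 102, 103, 104, 84, 55]
345 [105, 103, 105, 102, 108, 107, 105, 107, 105, 106, 106, 104, 106, 104, 105, 104, 104, 107, 108, 108, 106, 111, 122, 107, 102, 102, 100, 110, 112, 104, 94, 97, 98, 97, 98, 98, 97, 99, 99, 97, 98, 101, 100, 89, 59]
(-0.1, 0.161) [321. 268.]
(-0.1, 0.15) [321. 251.]
(-0.1, 0.139) [321. 234.]
(-0.104, 0.139) [321. 228.]
(-0.11, 0.144) [322. 226.]
keeper [-0.0996  0.1356] {'scene': [400.2, 189.3], 'side': [336.2, 182.8], 'wrist': [319.1, 230.2]} 8
bar [-0.0928  0.1342] {'scene': [334.8, 249.1], 'side': [328.7, 252.1], 'wrist': [323.8, 238.0]} 9
lever_end [-0.1627  0.0917] {'scene': [405.7, 221.5], 'side': [353.8, 200.8], 'wrist': [324.6, 63.7]} 9
[-0.0789  0.0002  0.1477] [ 0.5 -5.4  0.2] 37.25
```

drive_tool(
  series=[
    {"tx": 0,"ty": 0,"tz": 0,"wx": 0,"wy": 0,"wz": 0,"gripper": 0.46},
    {"tx": 0,"ty": 0,"tz": 0,"wx": 0,"wy": 0,"wz": 0,"gripper": 0.46},
    {"tx": 0,"ty": 0,"tz": -6,"wx": 0,"wy": 0,"wz": 0,"gripper": 0.46},
    {"tx": 9,"ty": 0,"tz": 0,"wx": 0,"wy": 0,"wz": 0,"gripper": 0.46},
    {"tx": 9,"ty": 0,"tz": 0,"wx": 0,"wy": 0,"wz": 0,"gripper": 0.46},
  ],
)

```text
time_s: 37.75
ee_pos: [0.5705, 0.072, 0.1443]
tool_rot: [[0.664, -0.655, -0.362], [-0.575, -0.756, 0.314], [-0.479, -0.0, -0.878]]
contact_force: [0.0, 0.1, 0.6]
width: 0.0462
grip_force: 0.0
```

```bash
python3 wb.py; python3 - <<'E'
from h import *
w=grab_frame("wrist");f=grab_frame("scene");g=grab_frame("side");s=observe();R=np.array(s["tool_rot"]);p=np.array(s["ee_pos"])
for t in("tab","bar"):
  sp(t,{"f":f,"g":g,"w":w},1)
for r in regions_of("tab",g)[:1]:
    y,u=np.nonzero(r["mask"]);print("side",len(u),[(k,int(u[y==k].min()),int(u[y==k].max())) for k in range(y.min(),y.max()+1,3)])
for ph in(.1,0,-.1):
    b=np.array([-.1117-.068*np.sin(ph),0,.083+.068*np.cos(ph)]);d=np.array([-np.sin(ph+.45),0,np.cos(ph+.45)])
    print(ph,"bar,tab,end",[[proj(c,W(b+k*d)).round(0).tolist() for c in(f,g,w)] for k in(0,.026,.043)])
print("tip",[proj(c,p-.028*R[:,2]).round(0).tolist() for c in(f,g,w)])
print(s["time_s"])
E
```

```text
[-9.910e-02  1.000e-04  1.433e-01] [-0.8 -0.7 -1.4] 37.8
bar 0.67 rows (169, 278, 291, 14) (330, 325, 346, 22) bar rows [(263, 266, 377, 112)] [(275, 268, 375, 108)]
lever_end 0.66 rows (98, 305, 306, 2) (331, 302, 309, 8) bar rows [(263, 266, 377, 112)] [(276, 271, 373, 101)]
300 [139, 138, 137, 137, 138, 138, 129, 119, 105, 105, 105, 105, 105, 104, 105, 106, 109, 107, 107, 107, 107, 106, 108, 107, 107, 108, 109, 105, 108, 110, 111, 111, 111, 113, 115, 113, 120, 154, 186, 186, 168, 128, 118, 114, 104]
322 [107, 107, 112, 131, 138, 141, 129, 117, 108, 108, 108, 108, 107, 107, 105, 107, 108, 107, 109, 106, 105, 107, 106, 108, 101, 84, 68, 84, 102, 110, 110, 111, 111, 113, 113, 114, 115, 127, 130, 122, 105, 105, 106, 104, 101]
345 [105, 104, 106, 105, 103, 103, 104, 105, 105, 104, 104, 105, 106, 104, 106, 105, 107, 106, 108, 107, 105, 108, 106, 108, 107, 105, 106, 106, 109, 110, 110, 110, 110, 111, 115, 114, 113, 124, 134, 130, 111, 105, 111, 114, 120]
(-0.1, 0.161) [322. 300.]
(-0.1, 0.15) [322. 282.]
(-0.1, 0.139) [322. 266.]
(-0.104, 0.139) [322. 260.]
(-0.11, 0.144) [322. 260.]
tab
[... 238 characters left out ...]
333), (184, 328, 341), (187, 329, 341), (190, 329, 342), (193, 330, 331), (196, 330, 332), (199, 331, 332), (202, 331, 334), (205, 333, 333)]
0.1 bar,tab,end [[[403.0, 189.0], [339.0, 178.0], [321.0, 258.0]], [[405.0, 184.0], [344.0, 172.0], [322.0, 276.0]], [[407.0, 181.0], [347.0, 168.0], [322.0, 292.0]]]
0 bar,tab,end [[[402.0, 187.0], [337.0, 177.0], [321.0, 269.0]], [[404.0, 181.0], [341.0, 171.0], [322.0, 294.0]], [[406.0, 178.0], [343.0, 166.0], [322.0, 315.0]]]
-0.1 bar,tab,end [[[402.0, 185.0], [335.0, 176.0], [321.0, 277.0]], [[403.0, 179.0], [338.0, 169.0], [321.0, 309.0]], [[405.0, 174.0], [340.0, 165.0], [322.0, 335.0]]]
tip [[403.0, 180.0], [337.0, 171.0], [321.0, 301.0]]
38.05
```

drive_tool(
  series=[
    {"tx": 0,"ty": 0,"tz": 4,"wx": 0,"wy": 0,"wz": 0,"gripper": 0.46},
    {"tx": 0,"ty": 0,"tz": 0,"wx": 0,"wy": 0,"wz": 0,"gripper": 1},
    {"tx": 0,"ty": 0,"tz": 0,"wx": 0,"wy": 0,"wz": 0,"gripper": 1},
    {"tx": 0,"ty": 0,"tz": 0,"wx": 0,"wy": 0,"wz": 0,"gripper": 1},
    {"tx": 0,"ty": 0,"tz": 0,"wx": 0,"wy": 0,"wz": 0,"gripper": 1},
  ],
  newtons=60,
)

```text
time_s: 38.9
ee_pos: [0.5682, 0.0736, 0.1409]
tool_rot: [[0.663, -0.655, -0.363], [-0.575, -0.756, 0.314], [-0.48, 0.0, -0.878]]
contact_force: [-1.9, -1.2, -0.9]
width: 0.0209
grip_force: 58.7
```

drive_tool(
  series=[
    {"tx": -3,"ty": 0,"tz": 2,"wx": 0,"wy": 0.06,"wz": 0,"gripper": 1},
    {"tx": -3,"ty": 0,"tz": 2,"wx": 0,"wy": 0.06,"wz": 0,"gripper": 1},
    {"tx": 0,"ty": 0,"tz": 0,"wx": 0,"wy": 0,"wz": 0,"gripper": 1},
    {"tx": 0,"ty": 0,"tz": 0,"wx": 0,"wy": 0,"wz": 0,"gripper": 1},
    {"tx": 0,"ty": 0,"tz": 0,"wx": 0,"wy": 0,"wz": 0,"gripper": 1},
  ],
)

```text
time_s: 39.4
ee_pos: [0.5695, 0.0732, 0.1418]
tool_rot: [[0.705, -0.657, -0.266], [-0.613, -0.754, 0.236], [-0.356, -0.003, -0.934]]
contact_force: [24.4, -39.4, 15.9]
width: 0.0212
grip_force: 61.9
```

```bash
cat > wc.py <<'E'
from h import *
w=grab_frame("wrist");f=grab_frame("scene");g=grab_frame("side");s=observe()
print(tc(s["ee_pos"]).round(4),np.round(s["contact_force"],1),s["time_s"])
for t in("bar","tab","keeper","lever_end"): sp(t,{"f":f,"g":g,"w":w},1)
for r in regions_of("bar",w)[:1]:
    y,u=np.nonzero(r["mask"]);wd=[(k,int((y==k).sum())) for k in range(y.min(),y.max()+1) if (y==k).any()]
    m=[x for x in wd if x[1]>95];print("w mask rows",wd[0],wd[-1],"bar rows",m[:1],m[-1:])
im=cv2.cvtColor(w["image"],cv2.COLOR_BGR2GRAY)
print(im[210:300:2,300].tolist())
for th in(1.9,1.7,1.5,1.3,1.1):
  for ph in(0,-.1,-.2):
    b=np.array([-.094-.018*np.sin(th)-.068*np.sin(ph),0,.08-.018*np.cos(th)+.068*np.cos(ph)]);d=np.array([-np.sin(ph+.45),0,np.cos(ph+.45)])
    print(th,ph,b.round(4)[::2],"bar,end",[[proj(c,W(b+k*d)).round(0).tolist() for c in(f,g,w)] for k in(0,.043)],"lever_end",proj(w,W((-.094-.064*np.sin(th),0,.08-.064*np.cos(th)))).round(0))
print("keeper -.1,.139",[proj(c,W((-.1,0,.139))).round(0).tolist() for c in(f,g,w)],"lip",proj(w,W((-.11,0,.144))).round(0))
E
python3 wc.py
```

```text
[-0.0966 -0.0004  0.1418] [ 24.4 -39.   17. ] 39.55
bar f [([404.3, 185.7], 0.62)]
bar g [([329.8, 175.6], 0.54)]
bar w [([322.3, 275.3], 0.6)]
tab f [([400.3, 178.7], 0.75)]
tab g [([338.9, 172.7], 0.44)]
tab w [([325.6, 306.9], 0.84)]
keeper f [([399.5, 187.3], 0.68)]
keeper g [([337.9, 183.4], 0.95)]
keeper w [([320.8, 268.2], 0.82)]
lever_end f [([405.2, 217.5], 0.85)]
lever_end g [([352.8, 200.0], 0.7)]
lever_end w [([324.9, 126.3], 0.7)]
w mask rows (181, 10) (334, 21) bar rows [(269, 107)] [(283, 98)]
[108, 110, 100, 158, 186, 115, 104, 100, 104, 104, 100, 101, 103, 101, 103, 101, 96, 101, 102, 101, 102, 105, 106, 105, 101, 110, 119, 110, 104, 99, 98, 117, 129, 95, 93, 92, 94, 94, 94, 94, 95, 95, 96, 95, 94]
1.9 0 [-0.111   0.1538] bar,end [[[402.0, 186.0], [337.0, 176.0], [322.0, 270.0]], [[406.0, 177.0], [343.0, 165.0], [323.0, 303.0]]] lever_end [323. 135.]
1.9 -0.1 [-0.1042  0.1535] bar,end [[[402.0, 184.0], [335.0, 175.0], [322.0, 280.0]], [[405.0, 173.0], [340.0, 164.0], [323.0, 326.0]]] lever_end [323. 135.]
1.9 -0.2 [-0.0975  0.1525] bar,end [[[401.0, 183.0], [333.0, 1
[... 1360 characters left out ...]
[-0.0978  0.1418] bar,end [[[401.0, 186.0], [333.0, 178.0], [322.0, 274.0]], [[403.0, 174.0], [336.0, 166.0], [322.0, 323.0]]] lever_end [323. 110.]
1.1 0 [-0.11    0.1398] bar,end [[[402.0, 190.0], [337.0, 180.0], [322.0, 253.0]], [[405.0, 181.0], [343.0, 170.0], [323.0, 277.0]]] lever_end [323. 111.]
1.1 -0.1 [-0.1033  0.1395] bar,end [[[401.0, 189.0], [334.0, 179.0], [322.0, 263.0]], [[404.0, 178.0], [339.0, 168.0], [322.0, 300.0]]] lever_end [323. 111.]
1.1 -0.2 [-0.0965  0.1385] bar,end [[[400.0, 187.0], [332.0, 179.0], [322.0, 271.0]], [[403.0, 175.0], [336.0, 167.0], [322.0, 319.0]]] lever_end [323. 111.]
keeper -.1,.139 [[401.0, 188.0], [333.0, 179.0], [322.0, 267.0]] lip [322. 258.]
```

drive_tool(
  series=[
    {"tx": 3,"ty": 0,"tz": 0,"wx": 0,"wy": 0,"wz": 0,"gripper": 1},
    {"tx": 1,"ty": 0,"tz": 3,"wx": 0,"wy": 0,"wz": 0,"gripper": 1},
    {"tx": 1,"ty": 0,"tz": 3,"wx": 0,"wy": 0,"wz": 0,"gripper": 1},
    {"tx": 0,"ty": 0,"tz": 0,"wx": 0,"wy": 0,"wz": 0,"gripper": 1},
    {"tx": 0,"ty": 0,"tz": 0,"wx": 0,"wy": 0,"wz": 0,"gripper": 1},
  ],
)

```text
time_s: 40.7
ee_pos: [0.5716, 0.0715, 0.1349]
tool_rot: [[0.706, -0.657, -0.266], [-0.613, -0.754, 0.236], [-0.356, -0.004, -0.935]]
contact_force: [23.2, -40.8, 24.2]
width: 0.0209
grip_force: 62.7
```

```bash
python3 wc.py
```

```text
[-0.0994 -0.0005  0.1349] [ 23.8 -41.1  24.4] 40.85
bar f [([403.6, 186.6], 0.81)]
bar g [([332.1, 179.1], 0.69)]
bar w [([322.5, 279.0], 0.83)]
tab f [([399.3, 181.2], 0.73)]
tab g [([336.9, 172.8], 0.57)]
tab w [([324.4, 306.8], 0.97)]
keeper f [([400.4, 190.0], 0.92)]
keeper g [([335.9, 183.6], 0.67)]
keeper w [([321.1, 271.4], 0.72)]
lever_end f [([402.9, 226.8], 0.97)]
lever_end g [([350.4, 205.9], 0.77)]
lever_end w [([323.1, 118.6], 0.7)]
w mask rows (189, 9) (333, 23) bar rows [(273, 104)] [(287, 109)]
[112, 112, 113, 111, 109, 131, 109, 123, 112, 109, 111, 102, 102, 107, 102, 101, 103, 102, 97, 100, 102, 98, 100, 103, 103, 102, 101, 115, 115, 112, 152, 97, 100, 107, 107, 92, 90, 90, 92, 90, 93, 94, 92, 92, 94]
1.9 0 [-0.111   0.1538] bar,end [[[402.0, 186.0], [337.0, 176.0], [322.0, 284.0]], [[406.0, 177.0], [343.0, 165.0], [323.0, 323.0]]] lever_end [323. 146.]
1.9 -0.1 [-0.1042  0.1535] bar,end [[[402.0, 184.0], [335.0, 175.0], [322.0, 295.0]], [[405.0, 173.0], [340.0, 164.0], [323.0, 347.0]]] lever_end [323. 146.]
1.9 -0.2 [-0.0975  0.1525] bar,end [[[401.0, 183.0], [333.
[... 1364 characters left out ...]
[-0.0978  0.1418] bar,end [[[401.0, 186.0], [333.0, 178.0], [322.0, 287.0]], [[403.0, 174.0], [336.0, 166.0], [322.0, 342.0]]] lever_end [323. 118.]
1.1 0 [-0.11    0.1398] bar,end [[[402.0, 190.0], [337.0, 180.0], [322.0, 266.0]], [[405.0, 181.0], [343.0, 170.0], [323.0, 296.0]]] lever_end [323. 119.]
1.1 -0.1 [-0.1033  0.1395] bar,end [[[401.0, 189.0], [334.0, 179.0], [322.0, 276.0]], [[404.0, 178.0], [339.0, 168.0], [323.0, 318.0]]] lever_end [323. 119.]
1.1 -0.2 [-0.0965  0.1385] bar,end [[[400.0, 187.0], [332.0, 179.0], [322.0, 284.0]], [[403.0, 175.0], [336.0, 167.0], [322.0, 337.0]]] lever_end [323. 119.]
keeper -.1,.139 [[401.0, 188.0], [333.0, 179.0], [322.0, 280.0]] lip [322. 272.]
```

drive_tool(
  series=[
    {"tx": 4,"ty": 0,"tz": 0,"wx": 0,"wy": 0,"wz": 0,"gripper": 1},
    {"tx": 3,"ty": 0,"tz": 0,"wx": 0,"wy": 0,"wz": 0,"gripper": 1},
    {"tx": 0,"ty": 0,"tz": 0,"wx": 0,"wy": 0,"wz": 0,"gripper": 1},
    {"tx": 0,"ty": 0,"tz": 0,"wx": 0,"wy": 0,"wz": 0,"gripper": 1},
    {"tx": 0,"ty": 0,"tz": 0,"wx": 0,"wy": 0,"wz": 0,"gripper": 1},
  ],
)

```text
time_s: 42.0
ee_pos: [0.5732, 0.0698, 0.1321]
tool_rot: [[0.704, -0.656, -0.273], [-0.611, -0.755, 0.24], [-0.363, -0.002, -0.932]]
contact_force: [9.4, -23.4, 23.1]
width: 0.0206
grip_force: 61.7
```

```bash
python3 wc.py | grep -v "^1"; python3 kb.py
```

```text
[-0.1017 -0.0002  0.132 ] [  9.9 -23.6  23.7] 42.15
bar f [([405.0, 189.5], 0.73)]
bar g [([332.0, 179.5], 0.47)]
bar w [([322.3, 283.0], 0.86)]
tab f [([402.0, 181.7], 0.72)]
tab g [([334.7, 184.9], 0.42)]
tab w [([322.7, 306.1], 0.86)]
keeper f [([398.8, 191.0], 0.84)]
keeper g [([337.9, 184.9], 0.73)]
keeper w [([317.2, 276.4], 0.56)]
lever_end f [([402.4, 229.2], 0.9)]
lever_end g [([349.2, 210.5], 0.71)]
lever_end w [([324.3, 117.0], 0.66)]
w mask rows (196, 23) (333, 27) bar rows [(276, 112)] [(288, 104)]
[119, 119, 118, 118, 119, 117, 117, 120, 117, 117, 116, 118, 114, 99, 101, 104, 104, 100, 101, 102, 100, 99, 101, 99, 96, 103, 103, 103, 100, 112, 128, 192, 118, 92, 103, 108, 90, 90, 89, 93, 91, 92, 91, 93, 90]
keeper -.1,.139 [[401.0, 188.0], [333.0, 179.0], [322.0, 288.0]] lip [322. 280.]
keeper [-0.1051  0.1354] {'scene': [400.4, 190.6], 'side': [337.3, 185.1], 'wrist': [319.3, 275.5]} 9
bar [-0.0966  0.1325] {'scene': [403.8, 187.5], 'side': [323.2, 190.6], 'wrist': [323.7, 283.4]} 9
lever_end [-0.1567  0.0584] {'scene': [403.6, 230.6], 'side': [351.6, 210.9], 'wrist': [323.7, 119.5]} 9
[-0.1017 -0.0003  0.1321] [  9.  -23.2  23.1] 44.6
```

drive_tool(
  series=[
    {"tx": 0,"ty": 0,"tz": 0,"wx": 0,"wy": 0,"wz": 0,"gripper": 0.46},
    {"tx": 0,"ty": 0,"tz": 0,"wx": 0,"wy": 0,"wz": 0,"gripper": 0.46},
    {"tx": 0,"ty": 0,"tz": 0,"wx": 0,"wy": 0,"wz": 0,"gripper": 0.46},
    {"tx": 0,"ty": 0,"tz": -30,"wx": 0,"wy": 0,"wz": 0,"gripper": 0.46},
    {"tx": 0,"ty": 0,"tz": -35,"wx": 0,"wy": 0,"wz": 0,"gripper": 0.46},
  ],
)

```text
time_s: 45.1
ee_pos: [0.5869, 0.0572, 0.1901]
tool_rot: [[0.701, -0.655, -0.284], [-0.608, -0.756, 0.243], [-0.374, 0.002, -0.927]]
contact_force: [1.2, 0.1, 0.3]
width: 0.0462
grip_force: 0.0
```

drive_tool(
  series=[
    {"tx": 40,"ty": 0,"tz": -10,"wx": 0,"wy": 0,"wz": 0,"gripper": 1},
    {"tx": 40,"ty": 0,"tz": 0,"wx": 0,"wy": -0.13,"wz": 0,"gripper": 1},
    {"tx": 0,"ty": 0,"tz": 0,"wx": 0,"wy": -0.13,"wz": 0,"gripper": 1},
    {"tx": 0,"ty": 0,"tz": 0,"wx": 0,"wy": -0.13,"wz": 0,"gripper": 1},
    {"tx": 0,"ty": 0,"tz": 0,"wx": 0,"wy": 0,"wz": 0,"gripper": 1},
  ],
)

```text
time_s: 45.6
ee_pos: [0.646, 0.0044, 0.1649]
tool_rot: [[0.534, -0.657, -0.533], [-0.468, -0.754, 0.46], [-0.704, 0.004, -0.71]]
contact_force: [0.5, -0.7, -1.3]
width: 0.0006
grip_force: 0.0
```

```bash
python3 kb.py; python3 - <<'E'
from h import *
s=observe();R=np.array(s["tool_rot"]);p=np.array(s["ee_pos"])
tip=tc(p-.030*R[:,2]);print("tip",tip,"lean",np.arcsin(np.linalg.norm(R[:2,2])),s["width"],np.round(s["joints"],2))
for q in((-.150,0,.095),(-.145,0,.0677)): print(q,(1e3*R.T@(W(q)-W(tip))).round(1))
w=grab_frame("wrist");f=grab_frame("scene");g=grab_frame("side")
for r in regions_of("bar",w)[:1]:
    y,u=np.nonzero(r["mask"]);wd=[(k,int((y==k).sum())) for k in range(y.min(),y.max()+1,4) if (y==k).any()];print(wd)
for q in((-.1,.139),(-.1,.15),(-.108,.15),(-.11,.144),(-.157,.058),(-.15,.08)): print(q,[proj(c,W((q[0],0,q[1]))).round(0).tolist() for c in(f,g,w)])
E
```

```text
keeper [-0.103   0.1342] {'scene': [399.3, 189.9], 'side': [336.1, 183.0], 'wrist': [317.8, 287.0]} 9
bar [-0.0997  0.1323] {'scene': [403.7, 190.2], 'side': [332.7, 181.8]} 6
lever_end [-0.165   0.0632] {'scene': [404.8, 231.1], 'side': [352.4, 209.0], 'wrist': [322.3, 163.6]} 9
[-0.1993 -0.0011  0.17  ] [-0.5 -0.5  0.5] 47.4
tip [-0.22016397 -0.00136801  0.19153237] lean 0.7700218738073117 0.000148649623696479 [-0.26  0.96  0.74  0.37  2.13  2.11]
(-0.15, 0, 0.095) [ 16.8   0.6 118.2]
(-0.145, 0, 0.0677) [ 32.2   0.5 141.2]
[(209, 9), (213, 25), (217, 13), (221, 13), (225, 15), (229, 15), (233, 16), (237, 16), (241, 15), (245, 13), (249, 15), (253, 16), (257, 15), (261, 14), (265, 14), (269, 15), (273, 15), (277, 16), (281, 15), (285, 26), (289, 29), (293, 26)]
(-0.1, 0.139) [[401.0, 188.0], [333.0, 179.0], [321.0, 293.0]]
(-0.1, 0.15) [[401.0, 184.0], [333.0, 176.0], [321.0, 307.0]]
(-0.108, 0.15) [[402.0, 186.0], [336.0, 177.0], [321.0, 303.0]]
(-0.11, 0.144) [[402.0, 189.0], [337.0, 179.0], [321.0, 295.0]]
(-0.157, 0.058) [[403.0, 231.0], [350.0, 210.0], [322.0, 165.0]]
(-0.15, 0.08) [[403.0, 221.0], [348.0, 202.0], [322.0, 194.0]]
```

drive_tool(
  series=[
    {"tx": 6,"ty": 0,"tz": 40,"wx": 0,"wy": 0,"wz": 0,"gripper": 1},
    {"tx": 6,"ty": 0,"tz": 40,"wx": 0,"wy": 0,"wz": 0,"gripper": 1},
    {"tx": 5,"ty": 0,"tz": 38,"wx": 0,"wy": 0,"wz": 0,"gripper": 1},
    {"tx": 0,"ty": 0,"tz": 0,"wx": 0,"wy": 0,"wz": 0,"gripper": 1},
    {"tx": 0,"ty": 0,"tz": 0,"wx": 0,"wy": 0,"wz": 0,"gripper": 1},
  ],
)

```text
time_s: 48.1
ee_pos: [0.5939, 0.0516, 0.0736]
tool_rot: [[0.542, -0.655, -0.527], [-0.47, -0.756, 0.456], [-0.697, 0.0, -0.717]]
contact_force: [0.2, -1.1, 0.1]
width: -0.0001
grip_force: 0.0
```

drive_tool(
  series=[
    {"tx": 8,"ty": 0,"tz": 11,"wx": 0,"wy": 0,"wz": 0,"gripper": 1},
    {"tx": 8,"ty": 0,"tz": 11,"wx": 0,"wy": 0,"wz": 0,"gripper": 1},
    {"tx": 0,"ty": 0,"tz": 0,"wx": 0,"wy": 0,"wz": 0,"gripper": 1},
    {"tx": 0,"ty": 0,"tz": 0,"wx": 0,"wy": 0,"wz": 0,"gripper": 1},
    {"tx": 0,"ty": 0,"tz": 0,"wx": 0,"wy": 0,"wz": 0,"gripper": 1},
  ],
)

```text
time_s: 48.6
ee_pos: [0.5914, 0.0538, 0.0468]
tool_rot: [[0.543, -0.655, -0.526], [-0.47, -0.756, 0.456], [-0.696, -0.0, -0.718]]
contact_force: [0.1, -0.3, -0.6]
width: 0.0001
grip_force: 0.0
```

```bash
cat > tip.py <<'E'
from h import *
s=observe();R=np.array(s["tool_rot"]);p=np.array(s["ee_pos"])
tip=tc(p-.030*R[:,2]);print("tip",tip.round(4),np.round(s["contact_force"],1),s["time_s"])
for th in(1.2,.9,.6,.3,.15,0):
    q=np.array([-.094-.052*np.sin(th)-.007*np.cos(th),0,.08-.052*np.cos(th)+.007*np.sin(th)])
    print(th,q.round(4),(1e3*R.T@(W(q)-W(tip))).round(1))
F={n:grab_frame(n) for n in("scene","side")}
for t in("lever_end","bar"): sp(t,F,1)
for th in(1.2,.9,.6,.3,0): print(th,[proj(c,W((-.094-.064*np.sin(th),0,.08-.064*np.cos(th)))).round(0).tolist() for c in F.values()])
E
python3 tip.py
```

```text
tip [-0.1468 -0.0006  0.0684] [ 0.1 -0.3 -0.6] 48.6
1.2 [-0.145   0.      0.0677] [-0.8  0.6  1.7]
0.9 [-0.1391  0.      0.0532] [ 5.1  0.6 16.3]
0.6 [-0.1291  0.      0.041 ] [ 6.4  0.5 31.9]
0.3 [-0.1161  0.      0.0324] [ 3.   0.3 47.2]
0.15 [-0.1087  0.      0.0296] [-0.4  0.2 54.3]
0 [-0.101  0.     0.028] [-4.8  0.2 60.8]
lever_end scene [([404.1, 230.4], 0.77)]
lever_end side [([352.1, 209.0], 0.88)]
bar scene [([406.0, 189.9], 0.58)]
bar side [([331.7, 181.9], 0.69)]
1.2 [[403.0, 230.0], [349.0, 210.0]]
0.9 [[401.0, 233.0], [346.0, 213.0]]
0.6 [[400.0, 233.0], [342.0, 215.0]]
0.3 [[398.0, 231.0], [336.0, 216.0]]
0 [[396.0, 227.0], [331.0, 214.0]]
```

Just at the lever; push along the arc.

drive_tool(
  series=[
    {"tx": 3,"ty": 0,"tz": 9,"wx": 0,"wy": 0,"wz": 0,"gripper": 1},
    {"tx": 2,"ty": 0,"tz": 8,"wx": 0,"wy": 0,"wz": 0,"gripper": 1},
    {"tx": 1,"ty": 0,"tz": 8,"wx": 0,"wy": 0,"wz": 0,"gripper": 1},
    {"tx": 0,"ty": 0,"tz": 7,"wx": 0,"wy": 0,"wz": 0,"gripper": 1},
    {"tx": 0,"ty": 0,"tz": 0,"wx": 0,"wy": 0,"wz": 0,"gripper": 1},
  ],
)

```text
time_s: 49.4
ee_pos: [0.5765, 0.0663, 0.0186]
tool_rot: [[0.541, -0.655, -0.528], [-0.47, -0.756, 0.456], [-0.697, 0.001, -0.717]]
contact_force: [-0.3, 0.2, 1.1]
width: 0.0001
grip_force: 0.0
```

```bash
python3 tip.py
```

```text
tip [-1.273e-01 -1.000e-04  4.010e-02] [-0.3  0.2  1.1] 49.4
1.2 [-0.145   0.      0.0677] [ -6.5   0.4 -32.1]
0.9 [-0.1391  0.      0.0532] [ -0.6   0.3 -17.6]
0.6 [-0.1291  0.      0.041 ] [ 0.7  0.2 -1.9]
0.3 [-0.1161  0.      0.0324] [-2.6 -0.  13.4]
0.15 [-0.1087  0.      0.0296] [-6.  -0.1 20.5]
0 [-0.101  0.     0.028] [-10.4  -0.2  27. ]
lever_end scene [([401.6, 231.7], 0.81)]
lever_end side [([344.4, 214.9], 0.91)]
bar scene [([402.1, 190.8], 0.57)]
bar side [([331.6, 179.9], 0.55)]
1.2 [[403.0, 230.0], [349.0, 210.0]]
0.9 [[401.0, 233.0], [346.0, 213.0]]
0.6 [[400.0, 233.0], [342.0, 215.0]]
0.3 [[398.0, 231.0], [336.0, 216.0]]
0 [[396.0, 227.0], [331.0, 214.0]]
```

drive_tool(
  series=[
    {"tx": -1,"ty": 0,"tz": 7,"wx": 0,"wy": 0,"wz": 0,"gripper": 1},
    {"tx": -2,"ty": 0,"tz": 7,"wx": 0,"wy": 0,"wz": 0,"gripper": 1},
    {"tx": -3,"ty": 0,"tz": 6,"wx": 0,"wy": 0,"wz": 0,"gripper": 1},
    {"tx": -3,"ty": 0,"tz": 4,"wx": 0,"wy": 0,"wz": 0,"gripper": 1},
    {"tx": 0,"ty": 0,"tz": 0,"wx": 0,"wy": 0,"wz": 0,"gripper": 1},
  ],
)

```text
time_s: 50.2
ee_pos: [0.5611, 0.0801, 0.0082]
tool_rot: [[0.545, -0.655, -0.523], [-0.472, -0.755, 0.455], [-0.693, -0.001, -0.721]]
contact_force: [7.9, -7.9, -2.7]
width: -0.0002
grip_force: 5.6
```

```bash
python3 tip.py
```

```text
tip [-0.1065 -0.0002  0.0298] [ 7.9 -7.9 -2.7] 50.2
1.2 [-0.145   0.      0.0677] [  1.5   0.6 -54. ]
0.9 [-0.1391  0.      0.0532] [  7.3   0.5 -39.4]
0.6 [-0.1291  0.      0.041 ] [  8.6   0.4 -23.8]
0.3 [-0.1161  0.      0.0324] [ 5.1  0.3 -8.5]
0.15 [-0.1087  0.      0.0296] [ 1.7  0.2 -1.4]
0 [-0.101  0.     0.028] [-2.7  0.1  5.1]
lever_end scene []
lever_end side [([332.4, 213.1], 0.83)]
bar scene [([403.1, 190.8], 0.55)]
bar side [([333.7, 182.7], 0.56)]
1.2 [[403.0, 230.0], [349.0, 210.0]]
0.9 [[401.0, 233.0], [346.0, 213.0]]
0.6 [[400.0, 233.0], [342.0, 215.0]]
0.3 [[398.0, 231.0], [336.0, 216.0]]
0 [[396.0, 227.0], [331.0, 214.0]]
```

drive_tool(
  series=[
    {"tx": -2,"ty": 0,"tz": 2,"wx": 0,"wy": 0,"wz": 0,"gripper": 1},
    {"tx": -1,"ty": 0,"tz": 1,"wx": 0,"wy": 0,"wz": 0,"gripper": 1},
    {"tx": 0,"ty": 0,"tz": 0,"wx": 0,"wy": 0,"wz": 0,"gripper": 1},
    {"tx": 0,"ty": 0,"tz": 0,"wx": 0,"wy": 0,"wz": 0,"gripper": 1},
    {"tx": 0,"ty": 0,"tz": 0,"wx": 0,"wy": 0,"wz": 0,"gripper": 1},
  ],
)

```text
time_s: 51.0
ee_pos: [0.5609, 0.0806, 0.0079]
tool_rot: [[0.548, -0.656, -0.518], [-0.475, -0.754, 0.453], [-0.689, -0.002, -0.725]]
contact_force: [23.1, -27.6, 3.3]
width: 0.0001
grip_force: 17.3
```

drive_tool(
  series=[
    {"tx": 2,"ty": 0,"tz": -15,"wx": 0,"wy": 0,"wz": 0,"gripper": 1},
    {"tx": 0,"ty": 0,"tz": -35,"wx": 0,"wy": 0,"wz": 0,"gripper": 1},
    {"tx": 0,"ty": 0,"tz": -45,"wx": 0,"wy": 0,"wz": 0,"gripper": 1},
    {"tx": 0,"ty": 0,"tz": -30,"wx": 0,"wy": 0,"wz": 0,"gripper": 1},
    {"tx": 0,"ty": 0,"tz": 0,"wx": 0,"wy": 0,"wz": 0,"gripper": 1},
  ],
)

```text
time_s: 51.5
ee_pos: [0.6261, 0.0241, 0.099]
tool_rot: [[0.546, -0.656, -0.522], [-0.472, -0.755, 0.456], [-0.693, -0.003, -0.721]]
contact_force: [-0.2, -0.6, 0.1]
width: 0.0001
grip_force: 0.0
```

```bash
python3 tip.py | head -1; python3 kb.py; python3 - <<'E'
from h import *
F={n:grab_frame(n) for n in("scene","side","wrist")}
for t in("lever_end","bar","keeper","lid_handle"): sp(t,F,1)
for th in(.4,.2,.1,0): print(th,[proj(c,W((-.094-.064*np.sin(th),0,.08-.064*np.cos(th)))).round(0).tolist() for c in F.values()])
for l in(.055,.03,0): print("handle lid",l,[proj(c,W((.08-.137*np.cos(l)+.093*np.sin(l),0,.12+.137*np.sin(l)+.093*np.cos(l)))).round(1).tolist() for c in F.values()])
E
```

```text
tip [-0.1923 -0.0013  0.1207] [-0.2 -0.6  0.1] 51.5
keeper [-0.1068  0.1303] {'scene': [400.5, 191.2], 'side': [336.1, 185.0]} 6
bar [-0.1028  0.1351] {'scene': [402.7, 190.2], 'side': [334.0, 180.8]} 6
lever_end [-0.1057  0.0193] {'scene': [396.6, 229.6], 'side': [334.6, 215.3], 'wrist': [320.9, 218.6]} 8
[-0.1686 -0.0008  0.0967] [ 0.5 -0.2  0.4] 53.6
lever_end scene [([395.5, 229.4], 0.59)]
lever_end side [([334.5, 215.5], 0.83)]
lever_end wrist [([322.2, 220.3], 0.95)]
bar scene [([404.9, 190.2], 0.41)]
bar side [([333.9, 182.7], 0.64)]
bar wrist []
keeper scene [([398.7, 194.0], 0.57)]
keeper side []
keeper wrist []
lid_handle scene [([400.5, 155.3], 0.9)]
lid_handle side [([320.9, 153.1], 0.61)]
lid_handle wrist []
0.4 [[398.0, 232.0], [338.0, 216.0], [321.0, 210.0]]
0.2 [[397.0, 230.0], [335.0, 215.0], [321.0, 215.0]]
0.1 [[396.0, 228.0], [333.0, 215.0], [321.0, 219.0]]
0 [[396.0, 227.0], [331.0, 214.0], [321.0, 223.0]]
handle lid 0.055 [[398.9, 146.7], [318.7, 148.1], [320.1, 538.9]]
handle lid 0.03 [[399.1, 148.5], [319.5, 149.4], [320.2, 532.8]]
handle lid 0 [[399.2, 150.7], [320.4, 151.1], [320.2, 525.4]]
```

drive_tool(
  series=[
    {"tx": 0,"ty": 0,"tz": 30,"wx": 0,"wy": 0,"wz": 0,"gripper": 1},
    {"tx": 0,"ty": 0,"tz": 45,"wx": 0,"wy": 0,"wz": 0,"gripper": 1},
    {"tx": 0,"ty": 0,"tz": 33,"wx": 0,"wy": 0,"wz": 0,"gripper": 1},
    {"tx": 0,"ty": 0,"tz": 6,"wx": 0,"wy": 0,"wz": 0,"gripper": 1},
    {"tx": 0,"ty": 0,"tz": 0,"wx": 0,"wy": 0,"wz": 0,"gripper": 1},
  ],
)

```text
time_s: 54.85
ee_pos: [0.5633, 0.0781, 0.0147]
tool_rot: [[0.542, -0.655, -0.527], [-0.47, -0.756, 0.456], [-0.697, 0.001, -0.717]]
contact_force: [-0.1, 0.3, 0.9]
width: -0.0002
grip_force: 0.0
```

drive_tool(
  series=[
    {"tx": -2,"ty": 0,"tz": 3,"wx": 0,"wy": 0,"wz": 0,"gripper": 1},
    {"tx": 0,"ty": 0,"tz": 0,"wx": 0,"wy": 0,"wz": 0,"gripper": 1},
    {"tx": 0,"ty": 0,"tz": 0,"wx": 0,"wy": 0,"wz": 0,"gripper": 1},
    {"tx": 0,"ty": 0,"tz": 0,"wx": 0,"wy": 0,"wz": 0,"gripper": 1},
    {"tx": 0,"ty": 0,"tz": 0,"wx": 0,"wy": 0,"wz": 0,"gripper": 1},
  ],
)

```text
time_s: 55.35
ee_pos: [0.5613, 0.0798, 0.0143]
tool_rot: [[0.543, -0.655, -0.526], [-0.47, -0.755, 0.456], [-0.696, -0.0, -0.718]]
contact_force: [-0.6, 0.4, 0.7]
width: 0.0001
grip_force: 0.0
```

drive_tool(
  series=[
    {"tx": -2,"ty": 0,"tz": 3,"wx": 0,"wy": 0,"wz": 0,"gripper": 1},
    {"tx": -1,"ty": 0,"tz": 1,"wx": 0,"wy": 0,"wz": 0,"gripper": 1},
    {"tx": 0,"ty": 0,"tz": 0,"wx": 0,"wy": 0,"wz": 0,"gripper": 1},
    {"tx": 0,"ty": 0,"tz": 0,"wx": 0,"wy": 0,"wz": 0,"gripper": 1},
    {"tx": 0,"ty": 0,"tz": 0,"wx": 0,"wy": 0,"wz": 0,"gripper": 1},
  ],
)

```text
time_s: 55.85
ee_pos: [0.561, 0.0805, 0.0138]
tool_rot: [[0.547, -0.656, -0.519], [-0.474, -0.754, 0.454], [-0.69, -0.002, -0.724]]
contact_force: [18.2, -22.5, 11.2]
width: 0.0002
grip_force: 14.3
```

drive_tool(
  series=[
    {"tx": 2,"ty": 0,"tz": -15,"wx": 0,"wy": 0,"wz": 0,"gripper": 1},
    {"tx": 0,"ty": 0,"tz": -35,"wx": 0,"wy": 0,"wz": 0,"gripper": 1},
    {"tx": 0,"ty": 0,"tz": -45,"wx": 0,"wy": 0,"wz": 0,"gripper": 1},
    {"tx": 0,"ty": 0,"tz": -30,"wx": 0,"wy": 0,"wz": 0,"gripper": 1},
    {"tx": 0,"ty": 0,"tz": 0,"wx": 0,"wy": 0,"wz": 0,"gripper": 1},
  ],
)

```text
time_s: 56.35
ee_pos: [0.627, 0.0233, 0.1041]
tool_rot: [[0.546, -0.656, -0.521], [-0.472, -0.755, 0.456], [-0.692, -0.003, -0.722]]
contact_force: [0.0, 0.1, -0.3]
width: -0.0
grip_force: 0.0
```

```bash
python3 -c "
from bench import *
print(hand_in())"
```

```text
the job is handed in; nothing more can be done
None
```

I handed the job in at about 56 s: the driver is in its cut-out, the lid shut, the loop over the keeper, and the lever pressed to a hard stop; I saw no pass/fail verdict and did not re-check the bystanders.

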